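# Load and start the drinks machine and serve the beaker

### The job

Get the drinks machine on the sideboard ready and start it: stand every amber flask from the serving board upright and fully down in a slot of its own in the machine, and stand the steel beaker in the round dish at the machine's front. Then pull the sprung dose slide out to the long middle mark (40 mm), hold it there for a second and let it go right home, and with the beaker still in the dish press fully down, one at a time, the big round key, then the bar key, then the small round key. With the machine started, serve: stand the beaker on the serving board, leave the flasks in their slots, and tip nothing over.

Things in the scene. Friction and masses are not known exactly. Their poses are not given: they have to be found in the camera images.
- flask0: flat amber glass flask, standing; body 34 mm thick (its x) by 52 mm wide (its y) by 76 mm tall, round black cap 24 mm across on top, 104 mm tall in all, 0.13 to 0.23 kg; two to four flasks are there, all alike. Origin: centre of its underside, z up along the flask
- flask1: flat amber glass flask, standing; body 34 mm thick (its x) by 52 mm wide (its y) by 76 mm tall, round black cap 24 mm across on top, 104 mm tall in all, 0.13 to 0.23 kg; two to four flasks are there, all alike. Origin: centre of its underside, z up along the flask
- flask2: flat amber glass flask, standing; body 34 mm thick (its x) by 52 mm wide (its y) by 76 mm tall, round black cap 24 mm across on top, 104 mm tall in all, 0.13 to 0.23 kg; two to four flasks are there, all alike. Origin: centre of its underside, z up along the flask
- flask3: flat amber glass flask, standing; body 34 mm thick (its x) by 52 mm wide (its y) by 76 mm tall, round black cap 24 mm across on top, 104 mm tall in all, 0.13 to 0.23 kg; two to four flasks are there, all alike. Origin: centre of its underside, z up along the flask
- machine: fixed drinks machine: aluminium deck 180 (its x) by 280 mm (its y), top 55 mm up; black housing 85 mm high behind it (x +91 to +126). Slots in a row at x = +45, keys and dose slide at x = -45, beaker dish in front at x = -145, y = -50; thin spout 102 mm high from x -80, y -90 to x -102, y -73. Origin: under the deck's centre, on the table; -x is its front, y its left seen from the robot
- slot0 (a point): centre of the mouth of slot 0 (counted from the left) in the deck: 38 mm along the machine's x by 56 mm along its y, 35 mm deep, walls upright with a 2 mm chamfer; slots are 64 mm apart. One flask stands in one slot; any slot will do. Axes as the machine's
- slot1 (a point): centre of the mouth of slot 1 (counted from the left) in the deck: 38 mm along the machine's x by 56 mm along its y, 35 mm deep, walls upright with a 2 mm chamfer; slots are 64 mm apart. One flask stands in one slot; any slot will do. Axes as the machine's
- slot2 (a point): centre of the mouth of slot 2 (counted from the left) in the deck: 38 mm along the machine's x by 56 mm along its y, 35 mm deep, walls upright with a 2 mm chamfer; slots are 64 mm apart. One flask stands in one slot; any slot will do. Axes as the machine's
- slot3 (a point): centre of the mouth of slot 3 (counted from the left) in the deck: 38 mm along the machine's x by 56 mm along its y, 35 mm deep, walls upright with a 2 mm chamfer; slots are 64 mm apart. One flask stands in one slot; any slot will do. Axes as the machine's
- stand (a point): middle of the floor of the beaker stand: a round steel dish of 36 mm inner radius, floor 10 mm and rim 18 mm above the table
- beaker: open steel beaker, 75 mm tall, 48 mm across at the foot and 54 mm at the rim, wall 3 mm, standing on the table. Origin: centre of its underside, z up
- dose (a joint): travel of the sprung dose slide in m: 0 at home, at most 0.070; a spring draws it home (1.2 N at home, 7 N at the end). The marks on the deck are at 0.020 (short), 0.040 (long, the middle one) and 0.060 (short)
- dose_top (a point): centre of the top of the dose slide's upright black fin: 30 mm along the machine's x, 14 mm along its y, rising 36 mm above the deck; it is pulled along the machine's +y
- key_big (a joint): travel of the big round key in m: 0 up, 0.006 fully down, about 5 N; springs back
- key_big_top (a point): centre of the top of the big round key, 34 mm across, 12 mm above the deck
- key_bar (a joint): travel of the bar-shaped key in m, as for the big one
- key_bar_top (a point): centre of the top of the bar key, 40 mm along the machine's x by 14 mm along its y, 12 mm above the deck
- key_small (a joint): travel of the small round key in m, as for the big one
- key_small_top (a point): centre of the top of the small round key, 20 mm across, 12 mm above the deck
- tray: fixed flat wooden serving board with a red edge, no rim, 240 mm (its x) by 310 mm (its y), top 12 mm above the table; the flasks stand on it at the start. Origin: under its centre on the table
- bowl: small blue bowl in the middle of the serving board, 60 mm across, 25 mm high; not needed, do not tip it over. Origin: centre of its underside
- decanter: glass decanter behind, 96 mm across, 165 mm high; do not knock it over. Origin: centre of its underside
There are look-alikes about, which are no part of the job. What is meant by the beaker is not blue or yellow, and is the smaller of those in its own colour.

How it is judged:
By the outcome, as a careful person would: the job done as asked, in the order asked, and still so for the second after the job is handed in, with the robot touching nothing.
Of flask0, flask1, flask2, flask3 only 2 to 4 are there at a start; the rules pass over those that are not, and their reading is None.
At some moment in a run one of flask0, flask1, flask2, flask3, beaker may be knocked a few centimetres aside while the robot is not near it.
It also fails if it takes over 210 s, if anything falls off the work surface, if the arm or the gripper's body presses on something with over 40 N, if the wrist force passes 120 N, or if a joint passes its speed limit or range.

### The arm

A 6-joint arm with a two-finger parallel gripper is mounted at the origin on the work surface. World frame = base frame: x ahead of the robot, y to its left, z up, the work surface at z = 0. Lengths are in m, angles in rad, forces in N, time in s.
With the tool pointing down it reaches from about 0.375 to 0.9 m from the base axis. Payload 3.1 kg.
Tool frame: the origin (TCP) lies at the very end of the fingers, on their centre line; the grasp point (between the pads) lies manip.hold_point_z behind it (manip.hold_point_z is the distance from the TCP to the grasp point, in m); z points along the fingers, y is the line along which they close (so a half turn about z gives the same grasp; the last joint's range is limited). The gripper opens to 87 mm and grips with 3 to 60 N. Pads are 19 mm wide; open, the fingers measure 117 mm over their backs; the gripper's body (75 mm by 190 mm) begins 51 mm behind the grasp point.
Start: joints at [0.957, 0.527, 1.433, -0, 1.181, -0.178], TCP at [0.264, 0.567, 0.193] pointing down, gripper open.
Joint ranges: [-3.08, 3.08], [-0.75, 2.2], [0.22, 2.44], [-1.43, 4.57], [0, 2.65], [-2.85, 2.85]. Speed limits (rad/s): [2.79, 2.79, 3.14, 3.14, 3.14, 3.14].

### API

Orientations are given as [roll, pitch, yaw] about the fixed x, y, z axes, in that order (R = Rz(yaw) Ry(pitch) Rx(roll)).
In Python, from rig import read_state, cams, close_job, manip gives the robot as it stands.
- The arm moves only by the shell command python3 -m handwheel 'ROWS' [FORCE]. ROWS is JSON, a list of rows, each a list of 7 numbers: the shift along the tool's x, y, z normalised to -1 to 1, where 1 is 25 mm, then the turn, a rotation vector about the tool's x, y, z normalised to -1 to 1, where 1 is 10 degrees, then the opening, from -1 (shut) to 1 (fully open). A call has exactly 10 rows; each row shifts and turns the commanded pose from where the row before left it, along the tool's axes as they then stand; what a row does not reach is not made up. A row lasts 1/8 s, in which the tool goes at most 62.5 mm and 10.7 degrees, less where a joint would pass 70% of its speed; a pose out of reach is approached as far as the arm can. A call with a number of a shift or a turn outside -1 to 1 is refused whole. A call with a gripper value outside its range is refused whole. The fingers move at their own pace and stop on an object; FORCE is the grip in N (left out, the last holds). Time passes only in rows, so rows that do not move let the fingers close, or fill a call up. It gives the time, the measured TCP pose, the force, the opening and the grip force at its end, in the units of the state.
- read_state(): the state, without advancing time (a new reading comes with each control period).
- cams.camera(name): name is "side" or "top" or "wrist"; returns the picture (384x512x3 uint8, red, green, blue); there is no depth.
- cams.get_calibration(name): a dict with "K" (3x3 intrinsics, pixels), "world_from_camera" (4x4, takes a point from camera to world coordinates). Camera axes: x right, y up, looking along -z (the intrinsics and any distortion apply to the point x, -y, -z); pixel columns grow to the right and rows downward; lengths in m; the calibration is good to about 2 mm. A picture is of the moment at which its call begins: read the wrist's pose just before it. get_calibration takes no time and is no camera call; for the wrist camera it gives the pose at the moment of the call.
- close_job(): hands the job in; it is judged then, once.
The state is a dict: "t": time; "joint_positions": joint angles; "qvel": joint speeds; "effort": joint torques, N m; "position": TCP position; "eef_rot": TCP orientation; "contact_force": force on the tool from outside, world axes, zero at the start; "wrist_torque": the same for the moment, N m; "gripper_width": finger opening in m; "grasp_force": force on a finger pad.
Only numpy, scipy, OpenCV 4.12 (cv2) and the standard library are available. Lean on these libraries where they do the work, as an engineer would, in place of code of your own. Each camera call takes 0.05 s, during which the arm holds its last target. There are 200 camera calls.

## Working session

There is one attempt and no reset: what is moved stays moved. The work goes in short steps, Python scripts to look and compute and a shell command to move; the robot and the scene stay as the last step left them, time stands still between calls to the robot, and variables do not carry over. Pictures are saved under pics/ and viewed, at most 14 in all, crops included, and the job is handed in when it is done.

```bash
ls; mkdir -p pics; python3 - <<'E'
from rig import read_state,cams,manip
import cv2,numpy as np
print(read_state()); print(manip.hold_point_z)
for n in("side","top"):
    im=cams.camera(n); cv2.imwrite(f"pics/{n}0.png",im[:,:,::-1])
    c=cams.get_calibration(n); print(n,c)
E
```

```text
pics
{'t': 0.0, 'joint_positions': array([ 9.56483527e-01,  5.28452791e-01,  1.43387093e+00, -1.21925691e-06,
        1.18134543e+00, -1.78543796e-01]), 'qvel': array([-1.93163206e-04,  9.31932616e-04, -6.80750634e-04,  1.63009245e-05,
        1.45982695e-03,  1.19595588e-03]), 'effort': array([ 8.26473879e-04, -4.40050292e+01, -1.76597178e+01,  6.34914148e-02,
        5.83246630e-02, -1.48025256e-04]), 'position': array([0.2633702 , 0.56596014, 0.19218986]), 'eef_rot': array([-3.13954897e+00, -3.67669640e-04,  2.70582374e+00]), 'contact_force': array([-0.16408192,  0.13906191, -1.11691746]), 'wrist_torque': array([ 0.0088071 ,  0.01845022, -0.00090017]), 'grasp_force': 0.0, 'gripper_width': 0.08684020554750657}
0.0187
side {'K': array([[436.13998284,   0.        , 253.68488242],
       [  0.        , 436.13998284, 190.92467071],
       [  0.        ,   0.        ,   1.        ]]), 'world_from_camera': array([[ 0.69407407,  0.40429832, -0.5956543 , -0.15676914],
       [-0.7197229 ,  0.37115794, -0.58672031, -0.70769382],
       [-0.01612821,  0.8359334 ,  0.54859386,  0.73384225],
       [ 0.        ,  0.        ,  0.        ,  1.        ]])}
top {'K': array([[379.3624448 ,   0.        , 252.4264029 ],
       [  0.        , 379.3624448 , 192.15006229],
       [  0.        ,   0.        ,   1.        ]]), 'world_from_camera': array([[-0.01702736,  0.99447351, -0.10359782,  0.44381345],
       [-0.9997771 , -0.01822794, -0.01065319, -0.00466608],
       [-0.01248269,  0.10339334,  0.99456222,  1.03208221],
       [ 0.        ,  0.        ,  0.        ,  1.        ]])}
```

View pics/top0.png

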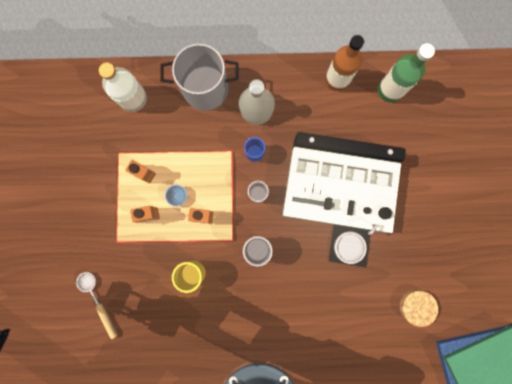

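View pics/side0.png

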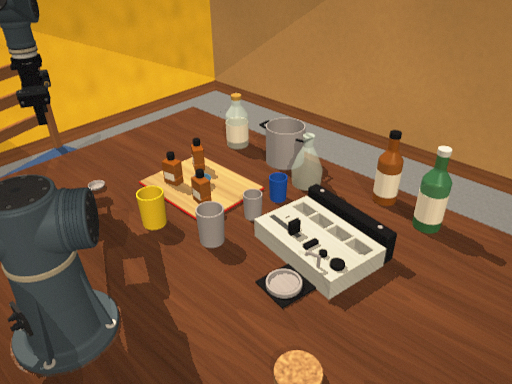

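The top view shows three flasks on the board, with caps near (135,169), (138,213) and (196,214). The machine deck centre is at about (344,190), with the dish at (350,247).

Beaker candidates:
- small steel at (258,191)
- large steel at (258,251)
- blue at (255,148)
- yellow at (187,277)
- big pot at (202,75)

The smaller steel one at (258,191) fits the description. The amber bottle at (345,65) is a flask look-alike that isn't on the board.

```bash
cat > h.py <<'E'
import numpy as np, cv2
from rig import read_state, cams, manip
def shot(n):
    c=cams.get_calibration(n); return cams.camera(n), c
def plane(c,uv,z):
    uv=np.atleast_2d(np.array(uv,float)); K=c["K"]; T=c["world_from_camera"]
    d=np.c_[(uv[:,0]-K[0,2])/K[0,0], -(uv[:,1]-K[1,2])/K[1,1], -np.ones(len(uv))]@T[:3,:3].T
    o=T[:3,3]; return o+d*((z-o[2])/d[:,2])[:,None]
def proj(c,P):
    P=np.atleast_2d(P); T=c["world_from_camera"]; q=(P-T[:3,3])@T[:3,:3]; K=c["K"]
    return np.c_[K[0,0]*q[:,0]/-q[:,2]+K[0,2], K[1,1]*-q[:,1]/-q[:,2]+K[1,2]]
def mask_amber(im):
    h=cv2.cvtColor(im,cv2.COLOR_RGB2HSV); return h
def go(x,y,z,yaw):
    """print what to move, in move units: tool shift along current axes, yaw turn (mod half turn)"""
    s=read_state(); p=s["position"]; r,pi,a=s["eef_rot"]
    from scipy.spatial.transform import Rotation as R
    M=R.from_euler("xyz",s["eef_rot"])
    G=R.from_euler("xyz",[np.pi,0,yaw]); best=None
    for k in (0,np.pi):
        w=(M.inv()*R.from_euler("xyz",[np.pi,0,yaw+k])).as_rotvec()
        j6=s["joint_positions"][5]+w[2]
        if abs(j6)<2.8 and (best is None or np.linalg.norm(w)<np.linalg.norm(best)): best=w
    d=M.inv().apply(np.array([x,y,z])-p)
    print("shift units",np.round(d/.025,2),"turn units",np.round(np.degrees(best)/10,2),"pos",np.round(p,4),"rot",np.round(s["eef_rot"],3),"t",s["t"], "j6",round(s["joint_positions"][5],2),"w",round(s["gripper_width"],4))
E
python3 - <<'E'
from h import *
im,c=shot("top")
h=cv2.cvtColor(im,cv2.COLOR_RGB2HSV)
for p in [(128,171),(150,172),(142,213),(190,213),(205,217),(160,230),(258,191),(300,215)]: print(p,h[p[1],p[0]],end=' ')
print()
w=((h[...,2]>170)&(h[...,1]<60)).astype(np.uint8); w=cv2.morphologyEx(w,cv2.MORPH_CLOSE,np.ones((9,9)))
for k in cv2.findContours(w,0,2)[0]:
    if cv2.contourArea(k)>300:
        r=cv2.minAreaRect(k); b=cv2.boxPoints(r); print(r, np.round(plane(c,b,.055),3).tolist())
t=((h[...,0]<30)&(h[...,1]>60)&(h[...,2]>150)).astype(np.uint8); t=cv2.morphologyEx(t,cv2.MORPH_CLOSE,np.ones((25,25)))
for k in cv2.findContours(t,0,2)[0]:
    if cv2.contourArea(k)>2000: b=cv2.boxPoints(cv2.minAreaRect(k)); print("tray",np.round(plane(c,b,.012),3).tolist())
v=im[120:265,105:235]; g=cv2.resize(v,None,fx=3.5,fy=3.5,interpolation=cv2.INTER_CUBIC)
v2=im[120:265,235:415]; g2=cv2.resize(v2,None,fx=1.8,fy=3.5,interpolation=cv2.INTER_CUBIC)
cv2.imwrite("pics/c1.png",np.hstack([g,g2])[:,:,::-1])
E
```

```text
(128, 171) [ 13 158 223] (150, 172) [ 12 162 131] (142, 213) [ 11 119  86] (190, 213) [ 13 167 229] (205, 217) [ 13 161 230] (160, 230) [ 23  90 252] (258, 191) [  9  31 171] (300, 215) [ 30   5 253] 
((257.0, 250.5), (29.0, 28.0), 90.0) [[0.433, 0.032, 0.055], [0.432, -0.04, 0.055], [0.359, -0.038, 0.055], [0.36, 0.033, 0.055]]
((175.5, 195.0), (22.0, 21.0), 90.0) [[0.571, 0.233, 0.055], [0.57, 0.178, 0.055], [0.513, 0.178, 0.055], [0.514, 0.233, 0.055]]
((258.0, 191.0), (20.0, 20.0), 90.0) [[0.575, 0.017, 0.055], [0.574, -0.035, 0.055], [0.522, -0.034, 0.055], [0.523, 0.018, 0.055]]
((340.34393310546875, 202.01443481445312), (111.68601989746094, 118.2244644165039), 8.746161460876465) [[0.391, -0.052, 0.055], [0.694, -0.106, 0.055], [0.643, -0.392, 0.055], [0.344, -0.33, 0.055]]
((251.1923065185547, 94.4615478515625), (14.699554443359375, 32.72731018066406), 33.690067291259766) [[0.782, 0.045, 0.055], [0.856, -0.004, 0.055], [0.832, -0.036, 0.055], [0.759, 0.013, 0.055]]
((391.2341613769531, 85.93435668945312), (26.208276748657227, 21.457775115966797), 49.89909744262695) [[0.832, -0.324, 0.055], [0.869, -0.369, 0.055], [0.813, -0.411, 0.055], [0.776, -0.366, 0.055]]
((123.4479751586914, 89.83815002441406), (41.66425704956055, 31.449796676635742), 53.74616622924805) [[0.849, 0.414, 0.055], [0.9, 0.347, 0.055], [0.805, 0.279, 0.055], [0.755, 0.346, 0.055]]
((198.0, 67.5), (51.0, 52.0), 90.0) [[0.958, 0.217, 0.055], [0.955, 0.076, 0.055], [0.813, 0.077, 0.055], [0.816, 0.216, 0.055]]
((234.0, 29.0), (58.0, 468.0), 90.0) [[1.091, 0.693, 0.055], [1.059, -0.588, 0.055], [0.895, -0.576, 0.055], [0.924, 0.684, 0.055]]
tray [[0.405, 0.605, 0.012], [0.401, 0.368, 0.012], [0.131, 0.363, 0.012], [0.134, 0.593, 0.012]]
tray [[0.579, 0.849, 0.012], [1.143, 0.625, 0.012], [0.436, -0.789, 0.012], [-0.052, -0.515, 0.012]]
tray [[0.969, 0.088, 0.012], [0.95, -0.723, 0.012], [0.41, -0.676, 0.012], [0.423, 0.092, 0.012]]
```

View pics/c1.png

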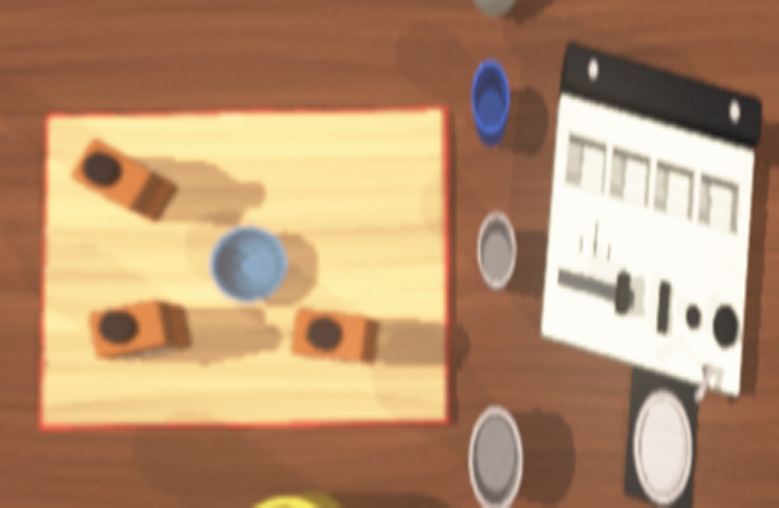

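The crop confirms the choice. The small steel beaker is at top-view (258,191), and three amber flasks with dark caps stand on the board around the blue bowl. The deck shows the fin, bar, small and big keys from left to right, and the dish is in front.

```bash
cat >> h.py <<'E'
def flasks(im,c,zb=.012,amin=60,vmin=190):
    h=cv2.cvtColor(im,cv2.COLOR_RGB2HSV); out=[]
    m=((h[...,0]>=5)&(h[...,0]<=18)&(h[...,1]>135)&(h[...,2]>vmin)).astype(np.uint8)
    for k in cv2.findContours(m,0,2)[0]:
        if cv2.contourArea(k)<amin: continue
        b=cv2.boxPoints(cv2.minAreaRect(k)); P=plane(c,b,zb+.076)
        e1=P[1]-P[0]; e2=P[2]-P[1]; l1,l2=np.linalg.norm(e1),np.linalg.norm(e2)
        e=e1 if l1<l2 else e2   # short axis = flask x
        out.append((np.round(b.mean(0),1),np.round(P.mean(0)[:2],4),round(float(np.degrees(np.arctan2(e[1],e[0]))%180),1),round(l1,3),round(l2,3)))
    return out
E
python3 - <<'E'
from h import *
im,c=shot("top")
for f in flasks(im,c): print(*f)
D=plane(c,[(282.8,215.7),(392.2,233.1),(402.8,163.4),(292.2,147.1)],.055); o=D.mean(0)
print(D.round(3).tolist(),o, [np.linalg.norm(D[i]-D[i-1]).round(3) for i in range(4)])
e=D[0]-D[1]; a=np.arctan2(e[1],e[0])-np.pi/2; e=D[2]-D[1]; b=np.arctan2(e[1],e[0]); print("yaw",np.degrees([a,b]))
print("caps",plane(c,[(135,169),(138,213),(196,214)],.116).round(3).tolist())
print("beaker",plane(c,[(258,191)],.075))
print(np.degrees(cams.get_calibration("wrist")["world_from_camera"][:3,3]*0), cams.get_calibration("wrist"))
E
```

```text
[198.4 215.2] [0.4869 0.141 ] 173.7 0.032 0.05
[141.  213.4] [0.494  0.2845] 13.1 0.052 0.032
[136.2 169. ] [0.6064 0.2982] 151.0 0.033 0.049
[[0.483, -0.071, 0.055], [0.434, -0.349, 0.055], [0.613, -0.386, 0.055], [0.662, -0.1, 0.055]] [ 0.54829682 -0.22657263  0.055     ] [np.float64(0.181), np.float64(0.282), np.float64(0.183), np.float64(0.29)]
yaw [-10.05238041 -11.74493711]
caps [[0.602, 0.292, 0.116], [0.494, 0.283, 0.116], [0.489, 0.142, 0.116]]
beaker [[ 0.54618104 -0.00860324  0.075     ]]
[0. 0. 0.] {'K': array([[340.04215444,   0.        , 256.84102398],
       [  0.        , 340.04215444, 193.25306614],
       [  0.        ,   0.        ,   1.        ]]), 'world_from_camera': array([[ 4.22214772e-01, -8.74357869e-01, -2.39234203e-01,
         1.97480725e-01],
       [ 9.06495278e-01,  4.06955044e-01,  1.12489570e-01,
         5.96204360e-01],
       [-9.98575344e-04, -2.64359433e-01,  9.64423710e-01,
         3.83700017e-01],
       [ 0.00000000e+00,  0.00000000e+00,  0.00000000e+00,
         1.00000000e+00]])}
```

```bash
python3 -c "
from h import *
go(.494,.2845,.2,np.radians(103))"
```

```text
shift units [-13.11  -6.32  -0.29] turn units [-0.01  0.    5.2 ] pos [0.2635 0.5662 0.1925] rot [-3.14  -0.     2.706] t 0.2 j6 -0.18 w 0.0867
```

```bash
python3 -m handwheel '[[-1,-0.5,0,0,0,0,1],[-1,-0.5,0,0,0,0,1],[-1,-0.5,0,0,0,0,1],[-1,-0.5,0,0,0,0,1],[-1,-0.5,0,0,0,0,1],[-1,-0.5,0,0,0,0,1],[-1,-0.5,0,0,0,0,1],[-1,-0.5,0,0,0,0,1],[-1,-0.5,0,0,0,0,1],[-1,-0.5,0,0,0,0,1]]' 
python3 -m handwheel '[[-1,-0.4,-0.1,0,0,0,0.4],[-1,-0.4,-0.1,0,0,0,0.4],[-1,-0.4,-0.1,0,0,0,0.4],[-0.1,-0.1,0,0,0,0.2,0.4],[0,0,0,0,0,1,0.4],[0,0,0,0,0,1,0.4],[0,0,0,0,0,1,0.4],[0,0,0,0,0,1,0.4],[0,0,0,0,0,1,0.4],[0,0,0,0,0,0,0.4]]'
python3 - <<'E'
from h import *
go(.494,.2845,.2,np.radians(103))
im,c=shot("wrist"); cv2.imwrite("pics/w1.png",im[:,:,::-1])
for f in flasks(im,c,amin=300): print(*f)
print(proj(c,[[.494,.2845,.088]]))
E
```

```text
t: 1.45
position: [0.4381, 0.3469, 0.193]
eef_rot: [-3.141, -0.0, 2.706]
contact_force: [0.4, -0.1, -0.5]
gripper_width: 0.0874
grasp_force: 0.0
t: 2.7
position: [0.4931, 0.2861, 0.2004]
eef_rot: [-3.141, -0.0, 1.8]
contact_force: [-0.4, 0.5, 0.0]
gripper_width: 0.061
grasp_force: 0.0
shift units [-0.07  0.02  0.02] turn units [-0.01 -0.    0.01] pos [0.4931 0.2861 0.2004] rot [-3.141 -0.     1.8  ] t 2.7 j6 0.1 w 0.061
[226. 307.] [0.4917 0.1504] 102.9 0.052 0.035
[253. 197.] [0.4926 0.2688] 13.2 0.043 0.091
[306.9 169.9] [0.5362 0.3024] 89.4 0.141 0.191
[[258.29019417 183.1352452 ]]
```

View pics/w1.png

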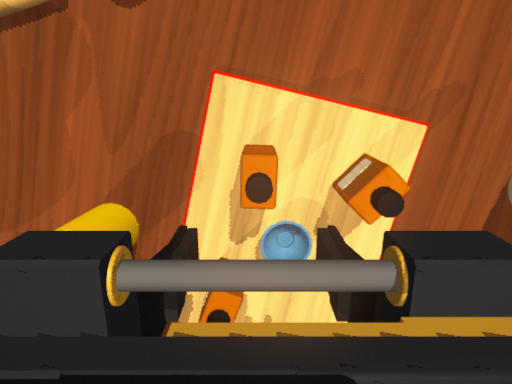

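The wrist view shows flask A under the gripper line at (258,181), within 3 px of the prediction. The second flask is at (370,190), the third is partly hidden at (222,300), and the bowl is at (286,243). Descending and gripping flask A.

```bash
python3 -m handwheel '[[-0.07,0,1,0,0,0,0.4],[0,0,1,0,0,0,0.4],[0,0,1,0,0,0,0.4],[0,0,1,0,0,0,0.4],[0,0,1,0,0,0,0.4],[0,0,0.95,0,0,0,0.4],[0,0,0,0,0,0,0.4],[0,0,0,0,0,0,-1],[0,0,0,0,0,0,-1],[0,0,0,0,0,0,-1]]' 25
python3 -m handwheel '[[0,0,0,0,0,0,-1],[0,0,0,0,0,0,-1],[0,0,-0.5,0,0,0,-1],[0,0,-1,0,0,0,-1],[0,0,-1,0,0,0,-1],[0,0,-1,0,0,0,-1],[0,0,-1,0,0,0,-1],[0,0,-1,0,0,0,-1],[0,0,0,0,0,0,-1],[0,0,0,0,0,0,-1]]' 
python3 -c "
from h import *
a=np.radians(-10.7); x,y=np.array([.548,-.227])+np.array([np.cos(a)*-20-np.sin(a)*0,np.sin(a)*-20])/1000
go(x,y,.24,np.radians(79.3))"
```

```text
t: 4.0
position: [0.4952, 0.2841, 0.0528]
eef_rot: [3.14, -0.0, 1.799]
contact_force: [-0.7, -0.1, 0.2]
gripper_width: 0.0385
grasp_force: 0.0
t: 5.25
position: [0.4937, 0.2835, 0.1886]
eef_rot: [-3.14, 0.0, 1.798]
contact_force: [0.5, 0.7, -1.4]
gripper_width: 0.0337
grasp_force: 24.9
shift units [-20.06  -3.22  -2.05] turn units [-0.01  0.    2.37] pos [0.4937 0.2835 0.1886] rot [-3.14   0.     1.798] t 5.25 j6 0.1 w 0.0337
```

```bash
python3 -m handwheel '[[-1,-0.16,-0.2,0,0,0,-1],[-1,-0.16,-0.2,0,0,0,-1],[-1,-0.16,-0.2,0,0,0,-1],[-1,-0.16,-0.2,0,0,0,-1],[-1,-0.16,-0.2,0,0,0,-1],[-1,-0.16,-0.2,0,0,0,-1],[-1,-0.16,-0.2,0,0,0,-1],[-1,-0.16,-0.2,0,0,0,-1],[-1,-0.16,-0.2,0,0,0,-1],[-1,-0.16,-0.2,0,0,0,-1]]' 
python3 -m handwheel '[[-1,-0.16,0,0,0,0,-1],[-1,-0.16,0,0,0,0,-1],[-1,-0.16,0,0,0,0,-1],[-1,-0.16,0,0,0,0,-1],[-1,-0.16,0,0,0,0,-1],[-1,-0.16,0,0,0,0,-1],[-1,-0.16,0,0,0,0.6,-1],[-1,-0.16,0,0,0,0.6,-1],[-1,-0.3,0,0,0,0.6,-1],[-1,-0.5,0,0,0,0.57,-1]]'
python3 -c "
from h import *
go(.529,-.325,.24,np.radians(79.3))"
```

```text
t: 6.5
position: [0.5108, 0.0306, 0.2379]
eef_rot: [-3.138, -0.001, 1.798]
contact_force: [0.2, -0.4, -1.4]
gripper_width: 0.0334
grasp_force: 24.9
t: 7.75
position: [0.5008, -0.2202, 0.2375]
eef_rot: [-3.139, -0.001, 1.381]
contact_force: [-0.7, -0.5, -1.0]
gripper_width: 0.0338
grasp_force: 24.9
shift units [-3.9   1.9  -0.11] turn units [-0.02 -0.01 -0.02] pos [ 0.5008 -0.2202  0.2375] rot [-3.139e+00 -1.000e-03  1.381e+00] t 7.75 j6 -0.43 w 0.0338
```

```bash
python3 -m handwheel '[[-1,0.5,0,0,0,0,-1],[-1,0.5,0,0,0,0,-1],[-1,0.5,0,0,0,0,-1],[-0.9,0.4,-0.1,0,0,0,-1],[0,0,0,0,0,0,-1],[0,0,0,0,0,0,-1],[0,0,0,0,0,0,-1],[0,0,0,0,0,0,-1],[0,0,0,0,0,0,-1],[0,0,0,0,0,0,-1]]' 
python3 - <<'E'
from h import *
go(.529,-.325,.24,np.radians(79.3))
im,c=shot("wrist"); cv2.imwrite("pics/w2.png",im[:,:,::-1]); np.savez("w2.npz",im=im,K=c["K"],T=c["world_from_camera"])
E
```

```text
t: 9.0
position: [0.5303, -0.3242, 0.2421]
eef_rot: [3.141, 0.0, 1.385]
contact_force: [0.7, 0.4, -1.3]
gripper_width: 0.0335
grasp_force: 24.9
shift units [-0.04 -0.04  0.08] turn units [0. 0. 0.] pos [ 0.5303 -0.3242  0.2421] rot [3.141 0.    1.385] t 9.0 j6 -0.54 w 0.0335
```

View pics/w2.png

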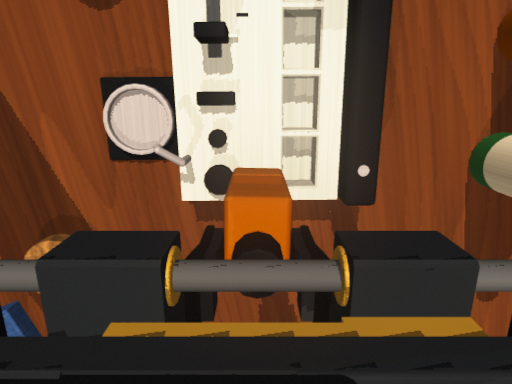

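```bash
python3 - <<'E'
from h import *
d=np.load("w2.npz"); im=d["im"]; c={"K":d["K"],"world_from_camera":d["T"]}
g=im.astype(int).min(2); W=g>150
F=[];B=[]
for r in range(15,150,3):
    if 75<r<170: pass
    cols=np.flatnonzero(W[r,165:400])+165
    # front: first long white run
    for x in cols:
        if W[r,x:x+6].all(): F.append((x-.5,r)); break
    for x in cols[::-1]:
        if x<360 and W[r,x-5:x+1].all(): B.append((x+.5,r)); break
R=[]
for x in list(range(188,205,2))+list(range(296,338,2)):
    rr=np.flatnonzero(W[120:230,x])+120
    if len(rr): R.append((x,rr.max()+.5))
def fit(P):
    P=plane(c,P,.055)[:,:2]; 
    for _ in range(4):
        m=P.mean(0); v=np.linalg.svd(P-m)[2][0]; n=np.array([-v[1],v[0]]); e=(P-m)@n; P=P[abs(e)<max(2*np.median(abs(e)),4e-4)]
    m=P.mean(0); return m,v*np.sign(v[0]+1e-9),len(P),e.std()
for n,P in(("F",F),("B",B),("R",R)):
    m,v,k,s=fit(P); print(n,m.round(4),round(float(np.degrees(np.arctan2(v[1],v[0]))),2),k,round(s*1000,2))
for col in (290,300,308): print(col,"rows", ''.join('W' if g[r,col]>190 else 'm' if g[r,col]>150 else '.' for r in range(0,210)))
for row in (30,55,100,115,150,165): print(row,"cols270..350", ''.join('W' if g[row,x]>190 else 'm' if g[row,x]>150 else '.' for x in range(270,350)))
D=(g<70).astype(np.uint8)
n,l,st,ce=cv2.connectedComponentsWithStats(D)
for i in range(1,n):
    if 60<st[i][4]<2500 and st[i][1]<220 and 180<ce[i][0]<260: print(ce[i].round(1),st[i], plane(c,[ce[i]],.067).round(4))
E
```

```text
F [ 0.463  -0.1999] 79.9 32 0.3
B [ 0.6362 -0.2517] 79.84 37 0.24
R [ 0.5314 -0.3653] -10.15 23 0.08
290 rows WWWWWWWmm.................................mWWWWWWWWWWWWWWWWWWWWWWWWWWWWWWWWm.........................mWWWWWWWWWWWWWWWWWWWWWWWWWm.mWWWWWWmm..................mWWWWWWWWWWWWWWWWWWWWWWm......mWWWWWmmm...............
300 rows WWWWWWWmm........mmmmmmmmmmmmmmmmmm........mWWWWWWWWWWWWWWWWWWWWWWWWWWWWWWWm...mmmmmmmmmmmmmmmmm..m...mWWWWWWWWWWWWWWWWWWWWWWWWm.mWWWWWWmmmmmmmmmmmmmm......mWWWWWWWWWWWWWWWWWWmmmmm.....mmWWWWWWWWWWWWm..........
308 rows WWWWWWWmm........mmmmmmmmmmmmmmmmmmm........mWWWWWWWWWWWWWWWWWWWWWWWWWWWWWWm..mmmmmmmmmmmmmmmmmm.......mWWWWWWWWWWWWWWWWWWWWWWWm.mWWmWWWmmmmmmmmmmmmm......mWWWWWWWWWWWWWWWWWWWWWWWm.....mWWWWWWWWWWWWWm..........
30 cols270..350 WWWWWWWWWWWWmm...........mmmmmmmmmmmmmmmmmmmm......mmWWWWWWWWWWWWWWWWWWWWWWW....
55 cols270..350 WWWWWWWWWWWWmmWWWWWWWWWWWWWWWWWWWWWWWWWWWWWWm.....mWWWWWWWWWWWWWWWWWWWWWWWW.....
100 cols270..350 WWWWWWWWWWWWmm..................................mmWWWWWWWWWWWWWWWWWWWWWW........
115 cols270..350 WWWWWWWWWWWWWWWWWWWWWWWWWWWWWWWWWWWWWWWWWWm....mmWWWWWWWWWWWWWWWWWWWWWWm........
150 cols270..350 WWWWWWWWWWWmm..............mmm................mmWWWWWWWWWWWWWWWWWWWWWm..........
165 cols270..350 WWWWWWWWWWWm.mWWWWWWWWWWWWWWWWWWWWWWWWWWm....mmWWWWWWWWWWWWWWWWWWWWWm...........
[211.6  35.2] [194  21  35  36 859] [[ 0.5104 -0.1848  0.067 ]]
[215.6  98. ] [197  92  38  13 488] [[ 0.5014 -0.2439  0.067 ]]
[217.2 138.1] [209 130  18  18 246] [[ 0.4942 -0.2846  0.067 ]]
```

```bash
cat >> h.py <<'E'
MO=np.array([.5495,-.2263]); MA=np.radians(-10.12)
def mw(x,y,z=0):  # machine mm -> world m
    return np.array([*(MO+np.array([np.cos(MA)*x-np.sin(MA)*y,np.sin(MA)*x+np.cos(MA)*y])/1000),z/1000])
def wm(p):
    d=(np.array(p[:2])-MO)*1000; return np.array([np.cos(MA)*d[0]+np.sin(MA)*d[1],-np.sin(MA)*d[0]+np.cos(MA)*d[1]])
E
python3 - <<'E'
from h import *
d=np.load("w2.npz"); im=d["im"].copy(); c={"K":d["K"],"world_from_camera":d["T"]}
for y in(96,32,-32,-96):
    P=proj(c,[mw(45+a,y+b,55) for a,b in((-19,-28),(19,-28),(19,28),(-19,28))]); cv2.polylines(im,[np.round(P*8).astype(np.int32)],True,(255,0,0),1,shift=3)
P=proj(c,[mw(a,b,55) for a,b in((-90,-140),(90,-140),(90,140),(-90,140))]); cv2.polylines(im,[np.round(P*8).astype(np.int32)],True,(0,0,255),1,shift=3)
for p in((212,35),(215.6,98),(217.2,138.1),(219,180)): print(wm(plane(c,[p],.067)[0]).round(1))
print("fin top",wm(plane(c,[(211,31)],.091)[0]), "dish",wm(plane(c,[(139,119)],.018)[0]))
cv2.imwrite("pics/w2b.png",cv2.resize(im[0:260,90:400],None,fx=2.3,fy=2.3,interpolation=cv2.INTER_CUBIC)[:,:,::-1])
E
```

```text
[-45.3  34.3]
[-44.3 -25.8]
[-44.3 -67.1]
[ -44.1 -113.1]
fin top [-43.23583335  33.55141972] dish [-142.42841633  -48.78743213]
```

View pics/w2b.png

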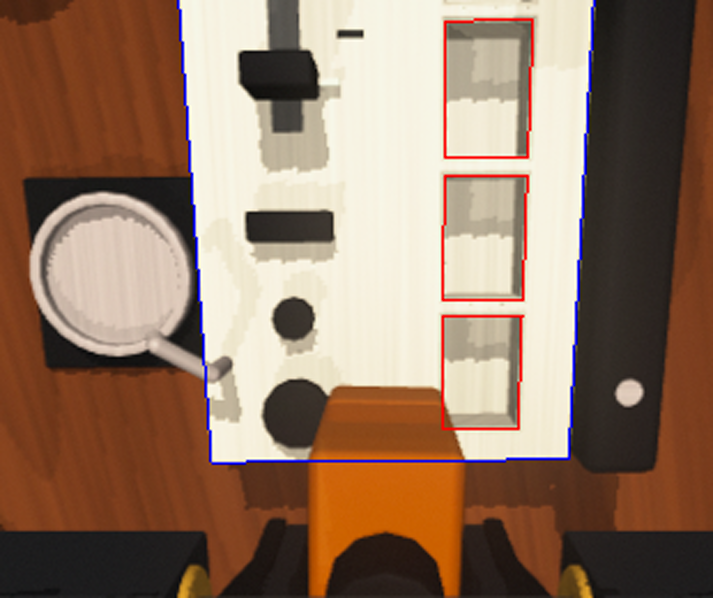

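```bash
python3 - <<'E'
from h import *
d=np.load("w2.npz"); im=d["im"]; c={"K":d["K"],"world_from_camera":d["T"]}
print(im[165:240:1,258,0].tolist())
from scipy.spatial.transform import Rotation as R
p=np.array([.5303,-.3242,.2421]); M=R.from_euler("xyz",[np.pi,0,1.385])
for r in (168,169,170,190,192,194,196):
    print(r,M.inv().apply(plane(c,[(258,r)],.2776)[0]-p).round(4),M.inv().apply(plane(c,[(258,r)],.2016)[0]-p).round(4))
s=M.apply([0,0,0]);go(*mw(45,-32)[:2],.24,np.radians(79.88))
E
```

```text
[243, 243, 235, 169, 146, 150, 150, 151, 157, 177, 179, 153, 155, 155, 156, 157, 156, 154, 152, 138, 139, 137, 137, 137, 137, 137, 141, 144, 143, 143, 147, 165, 185, 198, 201, 202, 204, 205, 207, 207, 207, 207, 206, 206, 207, 206, 205, 205, 205, 205, 206, 204, 205, 204, 205, 204, 204, 204, 205, 204, 204, 204, 205, 203, 203, 187, 116, 39, 39, 40, 40, 39, 40, 37, 38]
168 [ 0.041  -0.     -0.0355] [0.0261 0.0003 0.0405]
169 [ 0.0405 -0.     -0.0355] [0.0254 0.0003 0.0405]
170 [ 0.04   -0.     -0.0355] [0.0247 0.0003 0.0405]
190 [ 0.0304 -0.     -0.0355] [0.0103 0.0003 0.0405]
192 [ 0.0294 -0.     -0.0355] [0.0089 0.0003 0.0405]
194 [ 0.0284 -0.     -0.0355] [0.0074 0.0003 0.0405]
196 [ 0.0274 -0.     -0.0355] [0.0059 0.0003 0.0405]
shift units [2.73 1.84 0.08] turn units [ 0.    0.   -0.05] pos [ 0.5302 -0.3243  0.242 ] rot [3.141 0.    1.385] t 9.05 j6 -0.54 w 0.0336
```

```bash
python3 -c "
from h import *
go(*mw(45.3,-96.5)[:2],.11,np.radians(79.88)); print(wm(read_state()['position']))"
```

```text
shift units [0.15 1.88 5.28] turn units [ 0.    0.   -0.05] pos [ 0.5302 -0.3243  0.242 ] rot [3.141 0.    1.385] t 9.05 j6 -0.54 w 0.0336
[ -1.74298609 -99.84889292]
```

```bash
python3 -m handwheel '[[0.15,0.94,0,0,0,-0.05,-1],[0,0.94,0,0,0,0,-1],[0,0,0.8,0,0,0,-1],[0,0,0.8,0,0,0,-1],[0,0,0.8,0,0,0,-1],[0,0,0.8,0,0,0,-1],[0,0,0.8,0,0,0,-1],[0,0,0.8,0,0,0,-1],[0,0,0.48,0,0,0,-1],[0,0,0,0,0,0,-1]]' 
python3 - <<'E'
from h import *
go(*mw(45.3,-96.5)[:2],.062,np.radians(79.88)); print(wm(read_state()['position']))
E
```

```text
t: 10.3
position: [0.5766, -0.3288, 0.1089]
eef_rot: [-3.14, -0.001, 1.393]
contact_force: [0.3, -0.3, -1.0]
gripper_width: 0.0338
grasp_force: 24.9
shift units [-0.02  0.03  1.88] turn units [-0.01 -0.01 -0.  ] pos [ 0.5766 -0.3288  0.1089] rot [-3.140e+00 -1.000e-03  1.393e+00] t 10.3 j6 -0.51 w 0.0338
[ 44.70022028 -96.13519595]
```

```bash
python3 -m handwheel '[[-0.02,0.03,0.3,0,0,0,-1],[0,0,0.3,0,0,0,-1],[0,0,0.2,0,0,0,-1],[0,0,0.2,0,0,0,-1],[0,0,0.2,0,0,0,-1],[0,0,0.2,0,0,0,-1],[0,0,0.2,0,0,0,-1],[0,0,0.2,0,0,0,-1],[0,0,0,0,0,0,-1],[0,0,0,0,0,0,-1]]'
```

```text
t: 11.55
position: [0.5779, -0.3299, 0.065]
eef_rot: [3.141, 0.0, 1.393]
contact_force: [0.6, 0.7, -1.7]
gripper_width: 0.0335
grasp_force: 24.9
```

```bash
python3 -m handwheel '[[0,0,0.08,0,0,0,-1],[0,0,0.08,0,0,0,-1],[0,0,0,0,0,0,0.1],[0,0,0,0,0,0,0.1],[0,0,0,0,0,0,0.1],[0,0,-0.5,0,0,0,0.1],[0,0,-1,0,0,0,0.1],[0,0,-1,0,0,0,0.1],[0,0,-1,0,0,0,0.1],[0,0,-1,0,0,0,0.1]]'
python3 - <<'E'
from h import *
im,c=shot("top")
for f in flasks(im,c): print(*f)
print([wm(f[1]).round(1) for f in flasks(im,c,.02)])
# flask B candidate at (.487,.141), C at (.606,.298)
go(.487,.141,.2,np.radians(173.7+90-180))
E
```

```text
t: 12.8
position: [0.5779, -0.33, 0.1754]
eef_rot: [3.141, 0.001, 1.393]
contact_force: [-0.4, 0.6, 0.0]
gripper_width: 0.048
grasp_force: 0.0
[198.4 215.3] [0.4867 0.141 ] 172.9 0.032 0.05
[386.  175.5] [ 0.5779 -0.3295] 166.0 0.028 0.05
[136.2 169. ] [0.6063 0.2982] 152.1 0.033 0.049
[array([-126.5,  349.3]), array([ 44.5, -94. ]), array([-37.1, 523.6])]
shift units [17.94 -6.99 -0.95] turn units [ 0.04  0.02 -0.39] pos [ 0.5799 -0.3314  0.1794] rot [3.134 0.004 1.393] t 12.85 j6 -0.51 w 0.0474
```

```bash
python3 -m handwheel '[[1,-0.39,-0.1,0,0,0,0.4],[1,-0.39,-0.1,0,0,0,0.4],[1,-0.39,-0.1,0,0,0,0.4],[1,-0.39,-0.1,0,0,0,0.4],[1,-0.39,-0.1,0,0,0,0.4],[1,-0.39,-0.1,0,0,0,0.4],[1,-0.39,-0.1,0,0,0,0.4],[1,-0.39,-0.1,0,0,0,0.4],[1,-0.39,-0.1,0,0,0,0.4],[1,-0.39,-0.1,0,0,0,0.4]]'
python3 -m handwheel '[[1,-0.39,0,0,0,0,0.4],[1,-0.39,0,0,0,0,0.4],[1,-0.39,0,0,0,0,0.4],[1,-0.39,0,0,0,0,0.4],[1,-0.39,0,0,0,0,0.4],[1,-0.39,0,0,0,0,0.4],[1,-0.39,0,0,0,0,0.4],[0.94,-0.3,0,0,0,-0.39,0.4],[0,0,0,0,0,0,0.4],[0,0,0,0,0,0,0.4]]'
python3 - <<'E'
from h import *
im,c=shot("wrist"); np.savez("w3.npz",im=im,K=c["K"],T=c["world_from_camera"])
for f in flasks(im,c,amin=300): print(*f)
print(proj(c,[[.487,.141,.088]]))
cv2.imwrite("pics/w3.png",im[:,:,::-1])
im,c=shot("top")
for f in flasks(im,c): print(*f)
go(.487,.141,.052,np.radians(83.3))
E
```

```text
t: 14.1
position: [0.5255, -0.0649, 0.1986]
eef_rot: [3.141, 0.0, 1.394]
contact_force: [-0.6, -0.6, -0.0]
gripper_width: 0.0609
grasp_force: 0.0
t: 15.35
position: [0.4863, 0.1421, 0.1985]
eef_rot: [3.141, 0.0, 1.461]
contact_force: [-0.2, 0.3, 0.7]
gripper_width: 0.0612
grasp_force: 0.0
[256.3 191.7] [0.484  0.1311] 167.1 0.085 0.036
[302.1 129.2] [0.5303 0.1843] 76.6 0.027 0.047
[360.5  57.5] [0.5828 0.2366] 173.7 0.066 0.043
[[258.2804713 182.5203825]]
[203.5 215.8] [0.4853 0.1282] 79.6 0.031 0.028
[385.8 175.7] [ 0.5773 -0.3288] 166.0 0.03 0.05
[136.6 169.3] [0.6056 0.2972] 154.2 0.032 0.05
[342.1  58.1] [ 0.8869 -0.2327] 105.3 0.037 0.057
shift units [-0.02  0.02  5.86] turn units [0.   0.   0.04] pos [0.4866 0.1416 0.1985] rot [3.141 0.    1.46 ] t 15.45 j6 0.17 w 0.0605
```

View pics/w3.png

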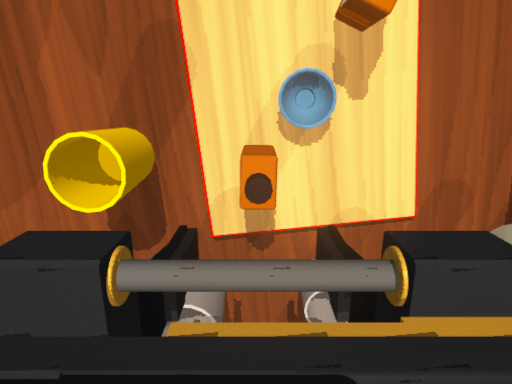

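The wrist view shows flask B centred at (258,181) and square to the fingers. The bowl at (307,98) is clear.

```bash
python3 -m handwheel '[[-0.02,0.02,1,0,0,0,0.4],[0,0,1,0,0,0,0.4],[0,0,1,0,0,0,0.4],[0,0,1,0,0,0,0.4],[0,0,1,0,0,0,0.4],[0,0,0.86,0,0,0,0.4],[0,0,0,0,0,0,0.4],[0,0,0,0,0,0,-1],[0,0,0,0,0,0,-1],[0,0,0,0,0,0,-1]]' 25
python3 -m handwheel '[[0,0,0,0,0,0,-1],[0,0,0,0,0,0,-1],[0,0,-0.5,0,0,0,-1],[0,0,-1,0,0,0,-1],[0,0,-1,0,0,0,-1],[0,0,-1,0,0,0,-1],[0,0,-1,0,0,0,-1],[0,0,-1,0,0,0,-1],[0,0,-1,0,0,0,-1],[0,0,-1,0,0,0,-1]]' 
python3 -c "
from h import *
go(*mw(0,-34)[:2],.24,np.radians(79.88))"
```

```text
t: 16.7
position: [0.4875, 0.1417, 0.0527]
eef_rot: [3.14, -0.0, 1.461]
contact_force: [-0.0, 0.3, -0.8]
gripper_width: 0.0386
grasp_force: 0.0
t: 17.95
position: [0.486, 0.1416, 0.2404]
eef_rot: [-3.141, 0.0, 1.461]
contact_force: [0.8, -0.2, -1.9]
gripper_width: 0.0338
grasp_force: 24.9
shift units [-1.571e+01  4.040e+00  1.000e-02] turn units [-0.01  0.    0.38] pos [0.486  0.1416 0.2404] rot [-3.141  0.     1.461] t 17.95 j6 0.17 w 0.0338
```

```bash
python3 -m handwheel '[[-1,0.3,0,0,0,0,-1],[-1,0.3,0,0,0,0,-1],[-1,0.3,0,0,0,0,-1],[-1,0.3,0,0,0,0,-1],[-1,0.3,0,0,0,0,-1],[-1,0.3,0,0,0,0,-1],[-1,0.3,0,0,0,0,-1],[-1,0.3,0,0,0,0,-1],[-1,0.3,0,0,0,0,-1],[-1,0.3,0,0,0,0,-1]]'
python3 -m handwheel '[[-1,0.3,0,0,0,0,-1],[-1,0.3,0,0,0,0,-1],[-1,0.3,0,0,0,0,-1],[-1,0.5,0,0,0,0,-1],[-1,0.5,0,0,0,0,-1],[-0.7,0.5,0,0,0,0.38,-1],[0,0.5,0,0,0,0,-1],[0,0,0,0,0,0,-1],[0,0,0,0,0,0,-1],[0,0,0,0,0,0,-1]]'
cat >> h.py <<'E'
def held():
    from scipy.spatial.transform import Rotation as R
    s=read_state(); im,c=shot("wrist"); p=s["position"]; M=R.from_euler("xyz",s["eef_rot"])
    h=cv2.cvtColor(im,cv2.COLOR_RGB2HSV); am=(h[:,258,1]>140)&(h[:,258,0]<20)&(h[:,258,2]>70)
    v=im[:,258,0]; r=next((i for i in range(140,230) if am[i:i+20].all()),None); 
    r2=next((i for i in range(180,225) if v[i]>195 and v[i-6]<170),None)
    print("bottom row",r,"top-face row",r2)
    if r: print("offset from bottom edge",M.inv().apply(plane(c,[(258,r)],p[2]-.0405)[0]-p)[0]-.026)
    if r2: print("offset from top edge",M.inv().apply(plane(c,[(258,r2-2)],p[2]+.0355)[0]-p)[0]-.026)
    return im,c
E
python3 - <<'E'
from h import *
im,c=held(); print(im[150:205,258].tolist()[::3])
go(*mw(45.3,-32)[:2],.11,np.radians(79.88))
E
```

```text
t: 19.2
position: [0.5335, -0.1155, 0.2395]
eef_rot: [-3.141, -0.0, 1.461]
contact_force: [-0.1, 0.7, -1.3]
gripper_width: 0.0336
grasp_force: 24.9
t: 20.45
position: [0.5902, -0.2645, 0.2395]
eef_rot: [-3.141, -0.0, 1.396]
contact_force: [-0.2, -0.2, -1.9]
gripper_width: 0.0334
grasp_force: 24.9
bottom row 172 top-face row 203
offset from bottom edge -0.0026990641338811815
offset from top edge -0.001025417761928115
[[202, 188, 162], [200, 187, 161], [178, 165, 140], [177, 165, 141], [240, 233, 209], [240, 233, 208], [240, 233, 208], [190, 145, 99], [146, 82, 37], [162, 86, 32], [153, 78, 29], [155, 76, 26], [152, 77, 27], [137, 72, 27], [137, 72, 26], [142, 74, 27], [143, 75, 27], [171, 85, 23], [200, 97, 17]]
shift units [-0.06 -0.06  5.18] turn units [-0.   -0.    0.01] pos [ 0.5902 -0.2647  0.2396] rot [-3.141 -0.     1.396] t 20.5 j6 -0.42 w 0.0333
```

```bash
python3 -m handwheel '[[0,-0.06,0.3,0,0,0,-1],[0,0,0.8,0,0,0,-1],[0,0,0.8,0,0,0,-1],[0,0,0.8,0,0,0,-1],[0,0,0.8,0,0,0,-1],[0,0,0.8,0,0,0,-1],[0,0,0.8,0,0,0,-1],[0,0,0.1,0,0,0,-1],[0,0,0,0,0,0,-1],[0,0,0,0,0,0,-1]]'
python3 -c "
from h import *
go(*mw(45.3,-30.5)[:2],.064,np.radians(79.88))"
```

```text
t: 21.75
position: [0.5897, -0.2656, 0.1105]
eef_rot: [3.14, 0.001, 1.395]
contact_force: [0.3, -0.6, -1.7]
gripper_width: 0.0338
grasp_force: 24.9
shift units [ 0.05 -0.05  1.86] turn units [0.01 0.   0.01] pos [ 0.5897 -0.2656  0.1105] rot [3.140e+00 1.000e-03 1.395e+00] t 21.75 j6 -0.42 w 0.0338
```

```bash
python3 -m handwheel '[[0.05,-0.05,0.3,0,0,0,-1],[0,0,0.3,0,0,0,-1],[0,0,0.2,0,0,0,-1],[0,0,0.2,0,0,0,-1],[0,0,0.2,0,0,0,-1],[0,0,0.2,0,0,0,-1],[0,0,0.2,0,0,0,-1],[0,0,0.26,0,0,0,-1],[0,0,0,0,0,0,-1],[0,0,0,0,0,0,-1]]'
```

```text
t: 23.0
position: [0.5881, -0.2638, 0.0629]
eef_rot: [3.142, 0.0, 1.395]
contact_force: [1.0, 0.3, -1.8]
gripper_width: 0.0333
grasp_force: 24.9
```

```bash
python3 -m handwheel '[[0,0,0.07,0,0,0,-1],[0,0,0,0,0,0,-1],[0,0,0,0,0,0,0.1],[0,0,0,0,0,0,0.1],[0,0,0,0,0,0,0.1],[0,0,-0.5,0,0,0,0.1],[0,0,-1,0,0,0,0.1],[0,0,-1,0,0,0,0.1],[0,0,-1,0,0,0,0.1],[0,0,-1,0,0,0,0.1]]'
python3 - <<'E'
from h import *
im,c=shot("top")
for f in flasks(im,c): print(*f)
print([wm(f[1]).round(1) for f in flasks(im,c,.02)])
go(.606,.298,.2,np.radians(152+90-180))
E
```

```text
t: 24.25
position: [0.5882, -0.2638, 0.1756]
eef_rot: [3.14, 0.0, 1.395]
contact_force: [-0.3, -0.2, 0.0]
gripper_width: 0.0481
grasp_force: 0.0
[355.5 171.5] [ 0.5895 -0.2539] 88.9 0.028 0.028
[136.2 169. ] [0.6063 0.2981] 152.1 0.033 0.049
[array([ 42.7, -18.3]), array([-37.2, 523.5])]
shift units [22.28 -3.31 -0.92] turn units [0.05 0.01 1.79] pos [ 0.5903 -0.2651  0.1794] rot [3.134e+00 3.000e-03 1.395e+00] t 24.3 j6 -0.42 w 0.0479
```

```bash
python3 -m handwheel '[[1,-0.15,-0.1,0,0,0,0.4],[1,-0.15,-0.1,0,0,0,0.4],[1,-0.15,-0.1,0,0,0,0.4],[1,-0.15,-0.1,0,0,0,0.4],[1,-0.15,-0.1,0,0,0,0.4],[1,-0.15,-0.1,0,0,0,0.4],[1,-0.15,-0.1,0,0,0,0.4],[1,-0.15,-0.1,0,0,0,0.4],[1,-0.15,-0.1,0,0,0,0.4],[1,-0.15,-0.1,0,0,0,0.4]]'
python3 -m handwheel '[[1,-0.15,0,0,0,0,0.4],[1,-0.15,0,0,0,0,0.4],[1,-0.15,0,0,0,0,0.4],[1,-0.15,0,0,0,0,0.4],[1,-0.15,0,0,0,0,0.4],[1,-0.15,0,0,0,0,0.4],[1,-0.15,0,0,0,0,0.4],[1,-0.15,0,0,0,0,0.4],[1,-0.15,0,0,0,0,0.4],[1,-0.15,0,0,0,0,0.4]]'
python3 -m handwheel '[[1,-0.15,0,0,0,0,0.4],[1,-0.15,0,0,0,0,0.4],[0.3,0,0,0,0,0,0.4],[0,0,0,0,0,0.9,0.4],[0,0,0,0,0,0.89,0.4],[0,0,0,0,0,0,0.4],[0,0,0,0,0,0,0.4],[0,0,0,0,0,0,0.4],[0,0,0,0,0,0,0.4],[0,0,0,0,0,0,0.4]]'
python3 - <<'E'
from h import *
im,c=shot("wrist"); cv2.imwrite("pics/w4.png",im[:,:,::-1])
print(proj(c,[[.6063,.298,.088]]))
go(.6063,.298,.052,np.radians(62))
im,c=shot("top")
print(*flasks(im,c),sep='\n')
E
```

```text
t: 25.55
position: [0.5939, -0.0084, 0.1981]
eef_rot: [-3.14, -0.0, 1.396]
contact_force: [0.6, -0.2, -0.2]
gripper_width: 0.0609
grasp_force: 0.0
t: 26.8
position: [0.6, 0.244, 0.1979]
eef_rot: [-3.14, 0.001, 1.397]
contact_force: [-0.7, -0.1, -0.8]
gripper_width: 0.0609
grasp_force: 0.0
t: 28.05
position: [0.6043, 0.2996, 0.1987]
eef_rot: [-3.142, 0.0, 1.083]
contact_force: [0.3, 0.1, 0.2]
gripper_width: 0.0607
grasp_force: 0.0
[[259.87849252 181.71928267]]
shift units [-0.02  0.1   5.87] turn units [-0.  0.  0.] pos [0.6043 0.2996 0.1987] rot [-3.142  0.     1.083] t 28.1 j6 0.78 w 0.0609
(array([174.1, 229.4], dtype=float32), array([0.4529, 0.2017]), 2.2, np.float64(0.293), np.float64(0.067))
(array([386. , 175.7], dtype=float32), array([ 0.5775, -0.3294]), 166.0, np.float64(0.029), np.float64(0.05))
(array([360.3, 172.3], dtype=float32), array([ 0.5873, -0.2658]), 168.2, np.float64(0.03), np.float64(0.051))
(array([136.4, 169.1], dtype=float32), array([0.6061, 0.2978]), 152.4, np.float64(0.032), np.float64(0.05))
(array([340.7,  57. ], dtype=float32), array([ 0.8901, -0.2291]), 101.7, np.float64(0.026), np.float64(0.043))
```

View pics/w4.png

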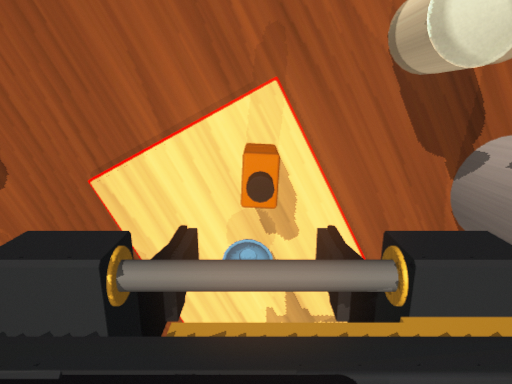

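Flask C is centred at (260,180) and aligned, and the pot and clear bottle are away from the fingers.

```bash
python3 -m handwheel '[[0,0.1,1,0,0,0,0.4],[0,0,1,0,0,0,0.4],[0,0,1,0,0,0,0.4],[0,0,1,0,0,0,0.4],[0,0,1,0,0,0,0.4],[0,0,0.87,0,0,0,0.4],[0,0,0,0,0,0,0.4],[0,0,0,0,0,0,-1],[0,0,0,0,0,0,-1],[0,0,0,0,0,0,-1]]' 25
python3 -m handwheel '[[0,0,0,0,0,0,-1],[0,0,0,0,0,0,-1],[0,0,-0.5,0,0,0,-1],[0,0,-1,0,0,0,-1],[0,0,-1,0,0,0,-1],[0,0,-1,0,0,0,-1],[0,0,-1,0,0,0,-1],[0,0,-1,0,0,0,-1],[0,0,-1,0,0,0,-1],[0,0,-1,0,0,-0.9,-1]]' 
python3 -m handwheel '[[0,0,0,0,0,-0.9,-1],[-1,0.1,0,0,0,0,-1],[-1,0.1,0,0,0,0,-1],[-1,0.1,0,0,0,0,-1],[-1,0.1,0,0,0,0,-1],[-1,0.1,0,0,0,0,-1],[-1,0.1,0,0,0,0,-1],[-1,0.1,0,0,0,0,-1],[-1,0.1,0,0,0,0,-1],[-1,0.1,0,0,0,0,-1]]' 
python3 -c "
from h import *
go(*mw(45.3,32)[:2],.24,np.radians(79.88))"
```

```text
t: 29.4
position: [0.6071, 0.2987, 0.053]
eef_rot: [3.14, -0.001, 1.083]
contact_force: [0.8, -1.5, 0.3]
gripper_width: 0.0388
grasp_force: 0.0
t: 30.65
position: [0.6059, 0.2983, 0.2401]
eef_rot: [-3.141, 0.001, 1.244]
contact_force: [-0.1, -0.3, -1.7]
gripper_width: 0.034
grasp_force: 24.7
t: 31.9
position: [0.5885, 0.0703, 0.239]
eef_rot: [-3.14, 0.001, 1.394]
contact_force: [-0.3, -0.7, -1.6]
gripper_width: 0.0338
grasp_force: 24.7
shift units [-10.67   2.36  -0.03] turn units [-0.01  0.   -0.  ] pos [0.5885 0.0703 0.239 ] rot [-3.140e+00  1.000e-03  1.394e+00] t 31.9 j6 0.11 w 0.0338
```

```bash
python3 -m handwheel '[[-1,0.2,0,0,0,0,-1],[-1,0.2,0,0,0,0,-1],[-1,0.2,0,0,0,0,-1],[-1,0.2,0,0,0,0,-1],[-1,0.2,0,0,0,0,-1],[-1,0.2,0,0,0,0,-1],[-1,0.2,0,0,0,0,-1],[-1,0.2,0,0,0,0,-1],[-1,0.2,0,0,0,0,-1],[-1,0.2,0,0,0,0,-1]]' 
python3 -m handwheel '[[-0.67,0.36,0,0,0,0,-1],[0,0,0,0,0,0,-1],[0,0,0,0,0,0,-1],[0,0,0,0,0,0,-1],[0,0,0.8,0,0,0,-1],[0,0,0.8,0,0,0,-1],[0,0,0.8,0,0,0,-1],[0,0,0,0,0,0,-1],[0,0,0,0,0,0,-1],[0,0,0,0,0,0,-1]]' 
python3 - <<'E'
from h import *
im,c=held(); print(im[160:210,258,0].tolist())
go(*mw(45.3,32)[:2],.11,np.radians(79.88))
E
```

```text
t: 33.15
position: [0.5942, -0.184, 0.2391]
eef_rot: [-3.14, -0.0, 1.394]
contact_force: [0.7, 0.1, -2.4]
gripper_width: 0.0339
grasp_force: 24.7
t: 34.4
position: [0.6024, -0.2002, 0.1807]
eef_rot: [3.139, 0.001, 1.397]
contact_force: [-0.4, -0.0, -2.9]
gripper_width: 0.0335
grasp_force: 24.7
bottom row 171 top-face row 201
offset from bottom edge -0.0019998574128151266
offset from top edge -3.647703877443856e-05
[195, 196, 195, 191, 175, 175, 174, 174, 174, 170, 154, 141, 144, 150, 151, 156, 173, 184, 156, 156, 157, 157, 158, 159, 158, 154, 144, 140, 142, 141, 140, 139, 139, 142, 144, 146, 145, 146, 151, 168, 188, 202, 203, 205, 206, 206, 209, 210, 209, 208]
shift units [-0.12 -0.09  2.82] turn units [0.01 0.   0.02] pos [ 0.6023 -0.2002  0.1806] rot [3.140e+00 1.000e-03 1.397e+00] t 34.45 j6 -0.32 w 0.0338
```

```bash
python3 -m handwheel '[[-0.08,-0.09,0.4,0,0,0.02,-1],[0,0,0.7,0,0,0,-1],[0,0,0.7,0,0,0,-1],[0,0,0.7,0,0,0,-1],[0,0,0.32,0,0,0,-1],[0,0,0,0,0,0,-1],[0,0,0,0,0,0,-1],[0,0,0,0,0,0,-1],[0,0,0,0,0,0,-1],[0,0,0,0,0,0,-1]]'
python3 -c "
from h import *
go(*mw(45.3,33)[:2],.064,np.radians(79.88))"
```

```text
t: 35.7
position: [0.5992, -0.2016, 0.1092]
eef_rot: [3.141, 0.0, 1.393]
contact_force: [-0.6, -0.3, -1.9]
gripper_width: 0.0337
grasp_force: 24.7
shift units [-0.    0.03  1.81] turn units [ 0.  0. -0.] pos [ 0.5992 -0.2016  0.1092] rot [3.141 0.    1.393] t 35.7 j6 -0.32 w 0.0337
```

```bash
python3 -m handwheel '[[0,0.03,0.3,0,0,0,-1],[0,0,0.3,0,0,0,-1],[0,0,0.2,0,0,0,-1],[0,0,0.2,0,0,0,-1],[0,0,0.2,0,0,0,-1],[0,0,0.2,0,0,0,-1],[0,0,0.2,0,0,0,-1],[0,0,0.21,0,0,0,-1],[0,0,0,0,0,0,-1],[0,0,0,0,0,0,-1]]'
```

```text
t: 36.95
position: [0.5999, -0.2018, 0.0637]
eef_rot: [3.141, 0.0, 1.393]
contact_force: [0.3, 0.1, -2.0]
gripper_width: 0.0339
grasp_force: 24.7
```

```bash
python3 -m handwheel '[[0,0,0.1,0,0,0,-1],[0,0,0,0,0,0,-1],[0,0,0,0,0,0,0.1],[0,0,0,0,0,0,0.1],[0,0,0,0,0,0,0.1],[0,0,-0.5,0,0,0,0.1],[0,0,-1,0,0,0,0.1],[0,0,-1,0,0,0,0.1],[0,0,-1,0,0,0,0.1],[0,0,-1,0,0,0,0.1]]'
cat >> h.py <<'E'
def beaker(im,c,z=.075):
    h=cv2.cvtColor(im,cv2.COLOR_RGB2HSV); w=((h[...,2]>150)&(h[...,1]<70)).astype(np.uint8)
    w=cv2.morphologyEx(w,cv2.MORPH_CLOSE,np.ones((5,5))); out=[]
    for k in cv2.findContours(w,0,2)[0]:
        if cv2.contourArea(k)>150:
            (u,v),r=cv2.minEnclosingCircle(k)
            if cv2.contourArea(k)>.7*np.pi*r*r and r<25: out.append(((round(u,1),round(v,1)),round(r,1),plane(c,[(u,v)],z)[0].round(4)))
    return out
E
python3 - <<'E'
from h import *
im,c=shot("top")
print(*[(f[0],f[1],wm(plane(c,[f[0]],.096)[0]).round(1),f[2:]) for f in flasks(im,c)],sep='\n')
print(*beaker(im,c),sep='\n')
x,y=.546,-.0086
go(x,y,.18,MA)
E
```

```text
t: 38.2
position: [0.6, -0.2018, 0.1756]
eef_rot: [3.14, 0.0, 1.393]
contact_force: [0.2, -0.7, -0.3]
gripper_width: 0.0481
grasp_force: 0.0
(array([340.5,  56.6], dtype=float32), array([ 0.891 , -0.2287]), array([332.6,  58.8]), (101.7, np.float64(0.027), np.float64(0.045)))
((257.2, 250.8), 15.3, array([ 0.396 , -0.0039,  0.075 ]))
((257.9, 191.2), 11.0, array([ 0.5456, -0.0083,  0.075 ]))
shift units [ 7.25 -3.58 -0.07] turn units [ 0.05 -0.02  9.  ] pos [ 0.6022 -0.2029  0.1794] rot [3.134e+00 3.000e-03 1.393e+00] t 38.25 j6 -0.32 w 0.0479
```

```bash
python3 -m handwheel '[[1,-0.5,0,0,0,0,1],[1,-0.5,0,0,0,0,1],[1,-0.5,0,0,0,0,1],[1,-0.5,0,0,0,0,1],[1,-0.5,0,0,0,0,1],[1,-0.5,0,0,0,0,1],[1,-0.5,0,0,0,0,1],[0.25,-0.1,0,0,0,1,1],[0,0,0,0,0,1,1],[0,0,0,0,0,1,1]]'
python3 -m handwheel '[[0,0,0,0,0,1,1],[0,0,0,0,0,1,1],[0,0,0,0,0,1,1],[0,0,0,0,0,1,1],[0,0,0,0,0,1,1],[0,0,0,0,0,1,1],[0,0,0,0,0,0,1],[0,0,0,0,0,0,1],[0,0,0,0,0,0,1],[0,0,0,0,0,0,1]]'
python3 - <<'E'
from h import *
im,c=shot("top")
print(*[(f[0],f[1],wm(plane(c,[f[0]],.096)[0]).round(1),f[2:]) for f in flasks(im,c)],sep='\n')
go(.546,-.0084,.037,MA)
im,c=shot("wrist"); print(*beaker(im,c),sep='\n'); print(proj(c,[[.546,-.0084,.075]]))
cv2.imwrite("pics/w5.png",im[:,:,::-1])
E
```

```text
t: 39.5
position: [0.543, -0.0066, 0.1738]
eef_rot: [3.141, -0.0, 0.865]
contact_force: [-0.1, -0.1, 0.3]
gripper_width: 0.0867
grasp_force: 0.0
t: 40.75
position: [0.5432, -0.0074, 0.1736]
eef_rot: [-3.142, 0.0, -0.177]
contact_force: [0.5, -0.7, -0.5]
gripper_width: 0.087
grasp_force: 0.0
(array([386. , 175.7], dtype=float32), array([ 0.5775, -0.3294]), array([ 44. , -94.2]), (166.0, np.float64(0.029), np.float64(0.05)))
(array([360.4, 172.3], dtype=float32), array([ 0.5872, -0.266 ]), array([ 42.5, -30.5]), (168.2, np.float64(0.03), np.float64(0.051)))
(array([334.8, 168.2], dtype=float32), array([ 0.599 , -0.2024]), array([42.8, 33.5]), (166.8, np.float64(0.03), np.float64(0.051)))
(array([341. ,  56.9], dtype=float32), array([ 0.8903, -0.23  ]), array([332. ,  57.4]), (99.4, np.float64(0.029), np.float64(0.05)))
shift units [0.12 0.02 5.47] turn units [-0.  0. -0.] pos [ 0.5432 -0.0074  0.1736] rot [-3.142  0.    -0.177] t 40.8 j6 1.53 w 0.0869

[[256.57210889 181.53860621]]
```

View pics/w5.png

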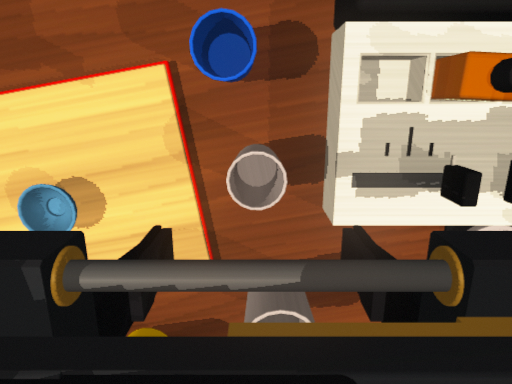

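The small steel beaker's rim is at (257,181), exactly where predicted. The fingers straddle it and the flask in slot 1 is seated. Gripping the beaker.

```bash
python3 -m handwheel '[[0.12,0.02,1,0,0,0,1],[0,0,1,0,0,0,1],[0,0,1,0,0,0,1],[0,0,1,0,0,0,1],[0,0,1,0,0,0,1],[0,0,0.5,0,0,0,1],[0,0,0,0,0,0,1],[0,0,0,0,0,0,-1],[0,0,0,0,0,0,-1],[0,0,0,0,0,0,-1]]' 20
python3 -m handwheel '[[0,0,0,0,0,0,-1],[0,0,0,0,0,0,-1],[0,0,-0.5,0,0,0,-1],[0,0,-1,0,0,0,-1],[0,0,-1,0,0,0,-1],[0,0,-1,0,0,0,-1],[0,0,-1,0,0,0,-1],[0,0,-1,0,0,0,-1],[0,0,0,0,0,0,-1],[0,0,0,0,0,0,-1]]' 
python3 -c "
from h import *
p=mw(-144.5,-50); print(p)
go(*p[:2],.17,MA)"
```

```text
t: 42.1
position: [0.5465, -0.0085, 0.0369]
eef_rot: [3.142, -0.001, -0.177]
contact_force: [0.2, -0.0, -0.0]
gripper_width: 0.0651
grasp_force: 0.0
t: 43.35
position: [0.5452, -0.0083, 0.173]
eef_rot: [-3.142, 0.002, -0.178]
contact_force: [0.1, 0.0, -1.3]
gripper_width: 0.0534
grasp_force: 20.0
[ 0.39846263 -0.25013195  0.        ]
shift units [-4.07 10.56  0.13] turn units [-0.    0.01 -0.01] pos [ 0.5452 -0.0083  0.173 ] rot [-3.142e+00  2.000e-03 -1.780e-01] t 43.35 j6 1.53 w 0.0534
```

```bash
python3 -m handwheel '[[-0.4,1,0,0,0,0,-1],[-0.4,1,0,0,0,0,-1],[-0.4,1,0,0,0,0,-1],[-0.4,1,0,0,0,0,-1],[-0.4,1,0,0,0,0,-1],[-0.4,1,0,0,0,0,-1],[-0.4,1,0,0,0,0,-1],[-0.4,1,0,0,0,0,-1],[-0.4,1,0,0,0,0,-1],[-0.4,1,0,0,0,0,-1]]'
python3 -m handwheel '[[-0.07,0.56,0.13,0,0,0,-1],[0,0,0,0,0,0,-1],[0,0,0.8,0,0,0,-1],[0,0,0.8,0,0,0,-1],[0,0,0.8,0,0,0,-1],[0,0,0.8,0,0,0,-1],[0,0,0.8,0,0,0,-1],[0,0,0,0,0,0,-1],[0,0,0,0,0,0,-1],[0,0,0,0,0,0,-1]]'
python3 -c "
from h import *
go(*mw(-144.5,-50)[:2],.048,MA)"
```

```text
t: 44.6
position: [0.4021, -0.2368, 0.1723]
eef_rot: [-3.14, 0.003, -0.178]
contact_force: [-0.6, 0.4, -1.3]
gripper_width: 0.0533
grasp_force: 20.0
t: 45.85
position: [0.3999, -0.2506, 0.0712]
eef_rot: [3.141, -0.001, -0.177]
contact_force: [-0.4, -0.5, -1.3]
gripper_width: 0.0532
grasp_force: 20.0
shift units [-0.06 -0.01  0.93] turn units [ 0.01 -0.01 -0.  ] pos [ 0.3999 -0.2506  0.0712] rot [ 3.141e+00 -1.000e-03 -1.770e-01] t 45.85 j6 0.95 w 0.0532
```

```bash
python3 -m handwheel '[[-0.06,0,0.4,0,0,0,-1],[0,0,0.3,0,0,0,-1],[0,0,0.26,0,0,0,-1],[0,0,0,0,0,0,-1],[0,0,0,0,0,0,1],[0,0,0,0,0,0,1],[0,0,0,0,0,0,1],[0,0,0,0,0,0,1],[0,0,-0.5,0,0,0,1],[0,0,-1,0,0,0,1]]'
python3 -m handwheel '[[0,0,-1,0,0,0,1],[0,0,-1,0,0,0,1],[0,0,-1,0,0,0,1],[0,0,-1,0,0,0,1],[0,0,-0.5,0,0,0,1],[0,0,0,0,0,0,0.4],[0,0,0,0,0,0,0.4],[0,0,0,0,0,0,0.4],[0,0,0,0,0,0,0.4],[0,0,0,0,0,0,0.4]]'
python3 - <<'E'
from h import *
im,c=shot("top"); 
for b in beaker(im,c,.085): print(b, wm(b[2]))
go(*mw(-44.5,34)[:2],.20,MA)
im,c=shot("wrist"); cv2.imwrite("pics/w6.png",im[:,:,::-1]); np.savez("w6.npz",im=im,K=c["K"],T=c["world_from_camera"])
E
```

```text
t: 47.1
position: [0.3973, -0.2496, 0.0842]
eef_rot: [-3.14, 0.002, -0.178]
contact_force: [-0.1, 0.2, -0.1]
gripper_width: 0.0868
grasp_force: 0.0
t: 48.35
position: [0.3977, -0.2499, 0.196]
eef_rot: [-3.141, 0.001, -0.178]
contact_force: [0.0, -0.7, 0.2]
gripper_width: 0.0611
grasp_force: 0.0
((257.2, 250.7), 15.2, array([ 0.3968, -0.0038,  0.085 ])) [-189.4198367   192.20735018]
((175.3, 195.3), 11.6, array([0.538 , 0.1995, 0.085 ])) [-86.13855824 417.15469407]
shift units [ 4.03 -3.36 -0.16] turn units [-0.    0.   -0.01] pos [ 0.3978 -0.25    0.1961] rot [-3.141  0.    -0.178] t 48.4 j6 0.95 w 0.0611
```

View pics/w6.png

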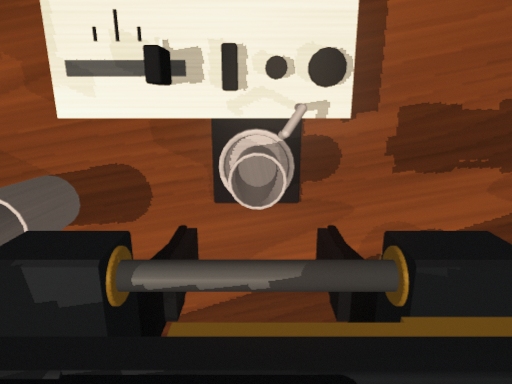

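The beaker stands in the dish, with its rim at (258,181) and the dish at (257,165). The marks are at columns 95, 116 and 139, the fin top is at about (152,62), and the keys are at (230,67), (276,67) and (328,67).

```bash
python3 - <<'E'
from h import *
d=np.load("w6.npz"); im=d["im"]; c={"K":d["K"],"world_from_camera":d["T"]}
g=im.astype(int).max(2)
for r in (30,): print("marks",[ (i) for i in range(85,150) if g[r,i]<110])
for u in (95,116,139): print(wm(plane(c,[(u,32)],.055)[0]).round(1))
print("fin rows", [g[r,140:175].tolist() for r in (52,62,75)])
for u,r,z in((145,60,.091),(158,60,.091),(230,67,.067),(276,67,.067),(328,67,.067),(230,43,.067),(230,90,.067)): print((u,r),wm(plane(c,[(u,r)],z)[0]).round(1))
D=(g<90).astype(np.uint8); n,l,st,ce=cv2.connectedComponentsWithStats(D[:112,60:355])
for i in range(1,n):
    if st[i][4]>60: q=ce[i]+[60,0]; print(q.round(1),st[i][2:],wm(plane(c,[q],.067)[0]).round(1))
E
```

```text
marks [93, 94, 95, 115, 116, 117, 138, 139]
[-14.6  94.4]
[-14.6  75.5]
[-14.6  54.9]
fin rows [[238, 238, 238, 155, 29, 32, 33, 30, 31, 32, 31, 32, 33, 32, 30, 30, 32, 29, 25, 19, 16, 10, 9, 11, 10, 13, 12, 12, 14, 73, 162, 187, 188, 187, 186], [86, 87, 86, 77, 43, 31, 32, 32, 32, 32, 32, 32, 32, 33, 32, 32, 32, 31, 28, 20, 13, 15, 12, 13, 12, 13, 12, 12, 12, 12, 39, 59, 62, 64, 63], [92, 107, 116, 115, 115, 69, 30, 32, 32, 33, 32, 32, 32, 31, 32, 31, 31, 30, 30, 27, 20, 15, 13, 13, 12, 12, 13, 13, 11, 13, 15, 66, 80, 82, 81]]
(145, 60) [-42.   40.5]
(158, 60) [-42.   29.9]
(230, 67) [-45.3 -27. ]
(276, 67) [-45.3 -67.7]
(328, 67) [ -45.4 -113.8]
(230, 43) [-25.6 -27.4]
(230, 90) [-64.8 -26.5]
[115.8  25.3] [ 6 31 79] [-11.4  70.5]
[229.3  66.1] [ 16  47 709] [-44.6 -26.4]
[154.8  65.5] [  71   40 1521] [-44.   39.6]
[327.2  66.6] [  37   40 1154] [ -45.1 -113. ]
[276.  67.] [ 21  23 366] [-45.3 -67.7]
[75.8 69.5] [ 28  15 195] [-47.2 110. ]
```

```bash
python3 -m handwheel '[[1,-0.85,0,0,0,0,0.1],[1,-0.85,0,0,0,0,0.1],[1,-0.85,0,0,0,0,0.1],[1,-0.85,0,0,0,0,0.1],[0,0,0,0,0,0,0.1],[0,0,1,0,0,0,0.1],[0,0,1,0,0,0,0.1],[0,0,1,0,0,0,0.1],[0,0,0,0,0,0,0.1],[0,0,0,0,0,0,0.1]]'
python3 -c "
from h import *
print(wm(read_state()['position']));go(*mw(-45,35)[:2],.062,MA)"
```

```text
t: 49.7
position: [0.5114, -0.1847, 0.1221]
eef_rot: [3.141, -0.001, -0.178]
contact_force: [-0.7, -0.1, 0.2]
gripper_width: 0.0483
grasp_force: 0.0
[-44.85383825  34.27123742]
shift units [-0.01 -0.03  2.4 ] turn units [ 0.   -0.   -0.01] pos [ 0.5114 -0.1847  0.1221] rot [ 3.141e+00 -1.000e-03 -1.780e-01] t 49.7 j6 1.2 w 0.0483
```

```bash
python3 -m handwheel '[[0,-0.03,0.8,0,0,0,0.1],[0,0,0.8,0,0,0,0.1],[0,0,0.8,0,0,0,0.1],[0,0,0,0,0,0,0.1],[0,0,0,0,0,0,-1],[0,0,0,0,0,0,-1],[0,0,0,0,0,0,-1],[0,0,0,0,0,0,-1],[0,0,0,0,0,0,-1],[0,0,0,0,0,0,-1]]' 20
python3 -c "
from h import *
print(wm(read_state()['position']),read_state()['position'])"
```

```text
t: 50.95
position: [0.5116, -0.1832, 0.0617]
eef_rot: [-3.141, -0.0, -0.178]
contact_force: [0.2, 0.9, 3.0]
gripper_width: 0.0125
grasp_force: 20.0
[-44.8847002   35.76526018] [ 0.51159795 -0.18320447  0.06165675]
```

```bash
python3 -m handwheel '[[0,-0.3,0,0,0,0,-1],[0,-0.3,0,0,0,0,-1],[0,-0.3,0,0,0,0,-1],[0,-0.3,0,0,0,0,-1],[0,-0.2,0,0,0,0,-1],[0,-0.1,0,0,0,0,-1],[0,-0.06,0,0,0,0,-1],[0,0,0,0,0,0,-1],[0,0,0,0,0,0,-1],[0,0,0,0,0,0,-1]]'
python3 - <<'E'
from h import *
print(wm(read_state()['position']))
im,c=shot("side"); g=cv2.resize(im[170:290,240:400],None,fx=4,fy=4,interpolation=cv2.INTER_CUBIC); cv2.imwrite("pics/s1.png",g[:,:,::-1])
E
```

```text
t: 52.2
position: [0.5184, -0.1453, 0.0616]
eef_rot: [3.141, -0.0, -0.177]
contact_force: [-1.6, -3.1, 5.4]
gripper_width: 0.0126
grasp_force: 20.0
[-44.81292669  74.29684924]
```

View pics/s1.png

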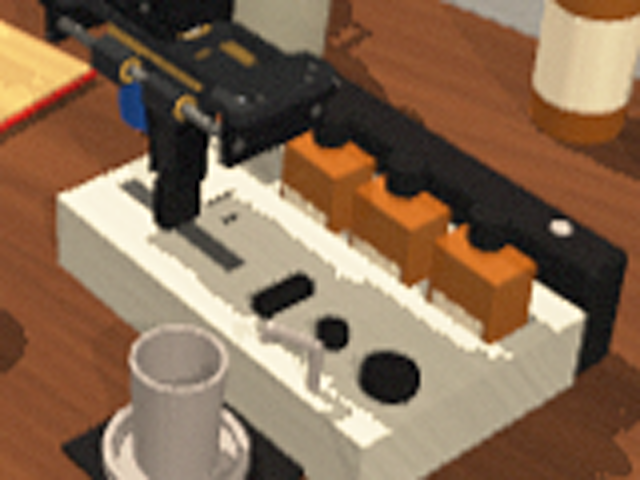

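The fin is gripped and the slide is out near the middle mark. The three flasks sit at equal depth and the beaker is in the dish. I'll trim by about 1 mm and hold.

```bash
python3 -m handwheel '[[0,-0.04,0,0,0,0,-1],[0,0,0,0,0,0,-1],[0,0,0,0,0,0,-1],[0,0,0,0,0,0,-1],[0,0,0,0,0,0,-1],[0,0,0,0,0,0,-1],[0,0,0,0,0,0,-1],[0,0,0,0,0,0,-1],[0,0,0,0,0,0,-1],[0,0,0,0,0,0,-1]]'
python3 -c "
from h import *
print(wm(read_state()['position']))"
python3 -m handwheel '[[0,0,0,0,0,0,-1],[0,0,0,0,0,0,-1],[0,0.3,0,0,0,0,-1],[0,0.3,0,0,0,0,-1],[0,0.3,0,0,0,0,-1],[0,0.3,0,0,0,0,-1],[0,0.3,0,0,0,0,-1],[0,0.07,0,0,0,0,-1],[0,0,0,0,0,0,-1],[0,0,0,0,0,0,-1]]'
python3 -c "
from h import *
print(wm(read_state()['position']))"
```

```text
t: 53.5
position: [0.5186, -0.1443, 0.0616]
eef_rot: [3.141, -0.0, -0.177]
contact_force: [-1.4, -3.7, 4.9]
gripper_width: 0.0128
grasp_force: 20.0
[-44.79072512  75.25828792]
t: 54.75
position: [0.5118, -0.182, 0.0616]
eef_rot: [-3.141, -0.0, -0.178]
contact_force: [-1.6, -1.3, 5.4]
gripper_width: 0.0122
grasp_force: 20.0
[-44.88434633  36.93902592]
```

```bash
python3 -m handwheel '[[0,0,0,0,0,0,0.1],[0,0,0,0,0,0,0.1],[0,0,0,0,0,0,0.1],[0,0,-0.5,0,0,0,0.1],[0,0,-1,0,0,0,0.1],[0,0,-1,0,0,0,0.1],[0,0,-1,0,0,0,-1],[0,0,-1,0,0,0,-1],[0,0,0,0,0,0,-1],[0,0,0,0,0,0,-1]]'
python3 - <<'E'
from h import *
im,c=shot("wrist"); cv2.imwrite("pics/w7.png",im[:,:,::-1]); 
d=(im.astype(int).max(2)<60); print([proj(c,[mw(-45,y,91)]).round(0).tolist() for y in(35,75,40)])
go(*mw(-45,-113.5)[:2],.1,MA)
E
```

```text
t: 56.0
position: [0.511, -0.1822, 0.1736]
eef_rot: [-3.141, 0.001, -0.177]
contact_force: [-0.2, -0.3, -0.1]
gripper_width: 0.0155
grasp_force: 0.0
[[[258.0, 189.0]], [[210.0, 189.0]], [[252.0, 189.0]]]
shift units [0.05 6.01 2.92] turn units [-0.    0.01 -0.01] pos [ 0.5108 -0.1821  0.1731] rot [-3.141e+00  2.000e-03 -1.780e-01] t 56.05 j6 1.2 w 0.0121
```

View pics/w7.png

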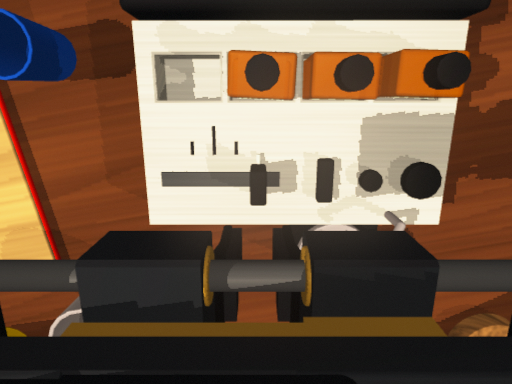

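The slide is home, with the fin at (258,184). The flasks are in slots 1–3 and slot 0 is empty. Next is the big key with the fingers shut.

```bash
python3 -m handwheel '[[0.05,1,0,0,0,0,-1],[0,1,0,0,0,0,-1],[0,1,0,0,0,0,-1],[0,1,0,0,0,0,-1],[0,1,0,0,0,0,-1],[0,1,0,0,0,0,-1],[0,0,1,0,0,0,-1],[0,0,1,0,0,0,-1],[0,0,1,0,0,0,-1],[0,0,0,0,0,0,-1]]'
python3 - <<'E'
from h import *
print(wm(read_state()['position']));go(*mw(-45,-113.5)[:2],.067,MA)
im,c=shot("top"); 
for b in beaker(im,c,.085): print(b, wm(b[2]))
E
```

```text
t: 57.3
position: [0.4846, -0.3292, 0.0964]
eef_rot: [-3.138, 0.005, -0.178]
contact_force: [-0.9, -0.2, 0.7]
gripper_width: 0.0006
grasp_force: 0.0
[ -45.83053628 -112.7347574 ]
shift units [0.04 0.03 1.18] turn units [-0.02  0.03 -0.01] pos [ 0.4846 -0.3292  0.0964] rot [-3.138  0.005 -0.178] t 57.3 j6 0.96 w 0.0006
((257.2, 250.8), 15.3, array([ 0.3965, -0.0039,  0.085 ])) [-189.69759823  192.05619288]
((175.2, 195.2), 11.6, array([0.5382, 0.1997, 0.085 ])) [-85.97681194 417.38672452]
```

```bash
python3 -m handwheel '[[0.03,0.03,0.4,0,0,0,-1],[0,0,0.4,0,0,0,-1],[0,0,0.3,0,0,0,-1],[0,0,0.1,0,0,0,-1],[0,0,0.1,0,0,0,-1],[0,0,0.1,0,0,0,-1],[0,0,0.08,0,0,0,-1],[0,0,0,0,0,0,-1],[0,0,0,0,0,0,-1],[0,0,0,0,0,0,-1]]'
```

```text
t: 58.6
position: [0.487, -0.3314, 0.062]
eef_rot: [3.141, -0.0, -0.178]
contact_force: [-0.0, 0.2, 0.1]
gripper_width: 0.0005
grasp_force: 0.0
```

```bash
python3 - <<'E'
from h import *
s=read_state(); print(s["position"],s["contact_force"],s["effort"].round(2),wm(s["position"]))
im,c=shot("side"); g=cv2.resize(im[170:320,240:400],None,fx=4,fy=4,interpolation=cv2.INTER_CUBIC); cv2.imwrite("pics/s2.png",g[:,:,::-1])
E
python3 -m handwheel '[[0,0,0.04,0,0,0,-1],[0,0,0,0,0,0,-1],[0,0,0,0,0,0,-1],[0,0,0,0,0,0,-1],[0,0,0,0,0,0,-1],[0,0,0,0,0,0,-1],[0,0,0,0,0,0,-1],[0,0,0,0,0,0,-1],[0,0,0,0,0,0,-1],[0,0,0,0,0,0,-1]]'
```

```text
[ 0.48695894 -0.33138501  0.06203756] [-0.04218458  0.20124608  0.09176459] [ 0.000e+00 -4.410e+01 -1.228e+01  6.000e-02 -4.000e-02  0.000e+00] [ -43.10350877 -114.43920439]
t: 59.9
position: [0.4869, -0.3313, 0.0609]
eef_rot: [3.142, 0.0, -0.177]
contact_force: [-0.6, 0.7, -0.6]
gripper_width: 0.0004
grasp_force: 0.0
```

View pics/s2.png

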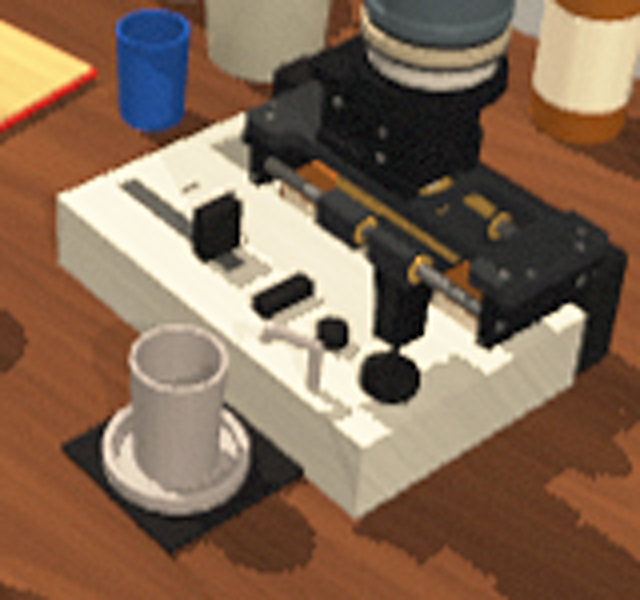

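```bash
python3 - <<'E'
from h import *
c=cams.get_calibration("side"); f=lambda P:((proj(c,[P])[0]-[240,170])*4).round(0)
p=read_state()["position"]; print("tcp",f(p),"key",f(mw(-45,-113.5,67)),"tip.1",f(p+[0,0,.02]), "small",f(mw(-45,-67.5,67)),"fin",f(mw(-45,35,91)),"slot3 cap",f(mw(45,-96,124)))
print("deck corners",[f(mw(a,b,55)) for a,b in((-90,-140),(-90,140),(90,-140))])
E
```

```text
tcp [389. 375.] key [387. 367.] tip.1 [393. 348.] small [329. 324.] fin [215. 204.] slot3 cap [487. 211.]
deck corners [array([360., 446.]), array([ 54., 195.]), array([583., 313.])]
```

```bash
python3 - <<'E'
from h import *
a=cv2.imread("pics/s1.png")[2::4,2::4,::-1].astype(int).mean(2); 
im,c=shot("side"); np.save("s3.npy",im); b=im[170:290,240:400].astype(int).mean(2)
print("before");print(np.array2string(a[76:106,86:112].astype(int),max_line_width=200))
print("now");print(np.array2string(b[76:106,86:112].astype(int),max_line_width=200))
print(read_state()["position"],read_state()["contact_force"])
E
```

```text
before
[[169 175 170 171 170 171 171 172 172 167 171 170 172 171 200 204 235 238 238 240 236 228 197 172 169 169]
 [171 174 171 171 171 171 171 171 171 169 168 169 169 170 165 164 202 234 238 238 240 243 236 217 189 172]
 [170 170 169 171 171 172 170 169 168 167 171 168 168 166 167 171 167 202 235 236 239 238 240 239 229 190]
 [146 170 169 170 170 172 169 170 170 168 168 170 167 167 168 165 168 169 201 203 233 237 237 239 241 232]
 [ 93 171 171 167 165 167 169 169 170 167 168 169 167 168 165 165 168 167 164 164 200 236 237 237 239 241]
 [ 35 154 172 170 168 167 167 169 168 171 170 168 168 169 165 166 165 166 169 170 166 201 234 234 237 238]
 [ 25 134 171 170 167 167 165 169 168 168 170 167 165 167 169 165 166 166 166 169 167 168 201 202 232 236]
 [ 27 136 173 172 168 168 166 166 168 167 170 169 169 167 165 168 167 165 164 164 166 166 165 169 197 202]
 [ 21 140 170 170 167 168 169 167 163 168 167 169 166 169 168 168 166 167 165 165 166 163 166 168 165 164]
 [ 34 166 173 171 169 169 169 170 169 168 169 169 170 171 170 167 165 167 165 166 165 166 163 168 170 169]
 [118 174 171 171 171 1
[... 4708 characters left out ...]
228 188 170 150 120  61  44  22  12  42  70  73 148 180 180 180 179 178 177 169 167 167]
 [213 218 242 224 183 176 180 182 169 153 150 149 148 149 155 151 176 179 178 180 179 177 171 171 166 165]
 [176 171 241 230 229 188 177 177 178 179 182 185 186 183 182 180 177 178 179 178 172 174 170 170 169 170]
 [175 173 239 243 245 234 232 191 180 179 175 176 181 181 181 177 176 174 173 173 170 169 168 169 170 169]
 [226 230 242 242 242 244 247 199 173 178 175 175 176 179 181 181 180 173 169 170 172 169 172 168 169 169]
 [245 246 244 243 241 242 244 233 232 189 176 174 176 180 178 178 174 174 171 168 165 172 170 169 171 169]]
[ 0.48690266 -0.33132576  0.06089775] [ 0.13413464  0.43851031 -0.51376535]
```

```bash
python3 - <<'E'
from h import *
from scipy.spatial.transform import Rotation as R
s=read_state(); p=s["position"]; M=R.from_euler("xyz",s["eef_rot"])
im,c=shot("wrist")
for dz in (0,-.01,-.0187,-.03): print(dz, proj(c,[p+M.apply([0,0,dz]),p+M.apply([.0095,.015,dz]),p+M.apply([.0095,-.015,dz])]).round(0).tolist())
g=im.astype(int).mean(2)
for r in range(170,262,4): print(r,g[r,222:296:3].astype(int).tolist())
cs=cams.get_calibration("side")
print("s1 tcp",(proj(cs,[mw(-44.8,74.3,61.6),mw(-54.3,63,61.6)])-[240,170])*4)
print("key centre",proj(c,[mw(-45,-113.5,67)]))
E
```

```text
0 [[256.0, 224.0], [281.0, 209.0], [230.0, 209.0]]
-0.01 [[256.0, 231.0], [282.0, 215.0], [229.0, 215.0]]
-0.0187 [[255.0, 236.0], [283.0, 220.0], [228.0, 220.0]]
-0.03 [[255.0, 245.0], [285.0, 228.0], [226.0, 228.0]]
170 [241, 241, 241, 241, 241, 241, 240, 240, 241, 240, 240, 240, 213, 185, 186, 186, 185, 184, 183, 184, 182, 183, 183, 183, 182]
174 [239, 238, 239, 238, 238, 238, 238, 238, 237, 238, 238, 237, 219, 180, 181, 180, 180, 180, 179, 180, 180, 180, 180, 179, 180]
178 [238, 238, 238, 238, 238, 238, 237, 237, 237, 237, 237, 208, 179, 181, 178, 179, 178, 178, 177, 178, 176, 175, 176, 175, 175]
182 [238, 238, 238, 237, 237, 237, 237, 237, 237, 237, 237, 237, 179, 179, 179, 179, 179, 178, 179, 178, 177, 177, 177, 175, 177]
186 [237, 237, 236, 236, 236, 236, 235, 236, 235, 236, 235, 235, 176, 179, 175, 175, 176, 176, 174, 173, 173, 174, 174, 175, 174]
190 [230, 226, 232, 229, 225, 237, 236, 236, 236, 236, 236, 236, 177, 176, 175, 177, 175, 176, 177, 176, 176, 174, 175, 175, 173]
194 [229, 229, 229, 229, 228, 228, 228, 228, 228, 227, 227, 236, 209, 181, 180, 180, 179, 179, 178, 17
[... 1213 characters left out ...]
9, 30, 31, 30, 31, 29, 29, 26, 24, 25, 30, 29, 28, 30, 28, 28, 26]
242 [35, 36, 34, 34, 33, 31, 26, 27, 26, 29, 29, 28, 28, 26, 28, 27, 22, 20, 30, 28, 27, 27, 27, 27, 27]
246 [34, 32, 31, 33, 31, 49, 50, 24, 27, 29, 28, 27, 25, 27, 25, 27, 19, 36, 56, 26, 26, 25, 26, 27, 27]
250 [31, 32, 30, 31, 29, 66, 68, 23, 29, 25, 25, 24, 24, 25, 25, 24, 21, 85, 85, 25, 25, 28, 26, 25, 25]
254 [29, 30, 29, 29, 29, 76, 67, 22, 24, 25, 25, 23, 24, 23, 23, 22, 22, 94, 105, 25, 25, 24, 26, 24, 25]
258 [29, 28, 28, 29, 28, 87, 74, 22, 24, 25, 23, 24, 52, 24, 23, 24, 20, 92, 120, 27, 25, 24, 27, 23, 24]
s1 tcp [[173.13365788 210.80705961]
 [172.76590201 225.21228175]]
key centre [[254.05676502 231.02117146]]
```

```bash
python3 -m handwheel '[[0,0,0.03,0,0,0,-1],[0,0,0.03,0,0,0,-1],[0,0,0.03,0,0,0,-1],[0,0,0.03,0,0,0,-1],[0,0,0,0,0,0,-1],[0,0,0,0,0,0,-1],[0,0,0,0,0,0,-1],[0,0,0,0,0,0,-1],[0,0,0,0,0,0,-1],[0,0,0,0,0,0,-1]]'
python3 - <<'E'
from h import *
c=cams.get_calibration("wrist"); print(proj(c,[mw(-28,-113.5,67),mw(-28,-113.5,61),mw(-28,-113.5,55)]))
g=cams.camera("wrist").astype(int).mean(2); print([int(v) for v in g[192:215,254]])
E
```

```text
t: 61.25
position: [0.4869, -0.3313, 0.0579]
eef_rot: [-3.142, -0.0, -0.177]
contact_force: [-0.1, 0.1, 0.4]
gripper_width: 0.0004
grasp_force: 0.0
[[253.91460668 204.63191594]
 [254.00341598 201.55176829]
 [254.08713883 198.64803227]]
[179, 179, 180, 186, 191, 189, 187, 169, 82, 49, 46, 45, 47, 48, 51, 47, 47, 47, 46, 45, 45, 44, 44]
```

```bash
python3 -m handwheel '[[0,0,0.04,0,0,0,-1],[0,0,0.04,0,0,0,-1],[0,0,0.04,0,0,0,-1],[0,0,0,0,0,0,-1],[0,0,0,0,0,0,-1],[0,0,0,0,0,0,-1],[0,0,0,0,0,0,-1],[0,0,0,0,0,0,-1],[0,0,0,0,0,0,-1],[0,0,0,0,0,0,-1]]'
python3 - <<'E'
from h import *
im=cams.camera("side"); b=im[170:290,240:400].astype(int).mean(2)
print(np.array2string(b[82:106,88:108].astype(int),max_line_width=200))
E
```

```text
t: 62.55
position: [0.4869, -0.3313, 0.0549]
eef_rot: [3.142, -0.0, -0.178]
contact_force: [0.2, 0.5, 0.4]
gripper_width: 0.0003
grasp_force: 0.0
[[229 231 228 231 221  97  16  27  30  31  14  20  24  22  17  15  15   0 203 245]
 [231 231 231 234 203  80  11  32  32  29  21  15  16  22  23  13  14   0 231 244]
 [232 232 231 234 204  82  15  26  29  30  28  17  23  21  22  14   8   0 242 244]
 [196 231 231 235 178  64   9  30  29  28  12  25  23  22  19   8  10  40 240 241]
 [155 192 229 234 218 103  25  30  31  24  18  16  21  17   7   1  98 205 242 240]
 [165 161 227 236 244 158  78  38  28  20  21  22  26  15   9  93 215 245 243 241]
 [162 223 237 207 180 119  67  33  24  28  21  21  21  57 212 226 245 243 243 221]
 [204 241 228 127  38  21  21  27  25  28  28  25  24  51 180 230 246 245 222 179]
 [229 239 167  57  17  24  25  28  30  21  22  22  29  19  14 124 213 219 182 173]
 [234 222 105  22  21  26  28  30  33  29  30  29  28  24  21  15 125 167 173 174]
 [238 206  81  17  23  28  23  23  31  25  28  23  26  28  28  16  56 166 175 174]
 [239 186  68  19  24  27  30  29  29  30
[... 338 characters left out ...]
31  22  30  29  17 105 174 179 174]
 [246 227 229 122  28  19  13  27  27  29  32  28  29  24  20  39 155 177 176 175]
 [225 187 220 171 118  60  17  21  25  23  24  23  24  13  66 140 181 181 177 176]
 [198 178 178 180 168 153 124  60  44  26  10  42  75  73 150 181 180 178 178 176]
 [229 189 177 181 179 183 169 152 150 152 146 150 155 151 177 180 180 178 181 177]
 [243 233 233 191 177 178 178 182 184 186 187 185 183 178 180 174 179 176 177 173]
 [240 244 246 234 233 192 179 178 177 180 181 179 181 180 178 176 174 172 170 169]
 [243 243 242 244 247 198 177 179 175 177 181 181 182 180 179 176 170 167 169 169]
 [244 243 243 241 244 233 231 191 176 174 179 177 179 177 177 172 171 167 168 171]]
```

```bash
python3 - <<'E'
from h import *
cw=cams.get_calibration("wrist"); cs=cams.get_calibration("side")
g=cams.camera("wrist").astype(int)
print([int(v) for v in g.mean(2)[212:236,256]])
A=plane(cs,[(338,259),(338,261)],.06); 
def ray(c,uv): 
    a=plane(c,[uv],.0)[0]; o=c["world_from_camera"][:3,3]; d=a-o; return o,d/np.linalg.norm(d)
for us in((338,259),(338,261)):
  for uw in((256,225),(256,220)):
    o1,d1=ray(cs,us);o2,d2=ray(cw,uw)
    t=np.linalg.lstsq(np.c_[d1,-d2],o2-o1,rcond=None)[0]; P=o1+d1*t[0];Q=o2+d2*t[1]
    print(us,uw,wm((P+Q)/2).round(1),((P+Q)/2)[2].round(4),"gap",np.linalg.norm(P-Q).round(4))
print(wm(read_state()["position"]),read_state()["position"][2], "cam", wm(cw["world_from_camera"][:3,3]), cw["world_from_camera"][2,3])
E
```

```text
[44, 44, 44, 42, 42, 44, 41, 40, 39, 39, 38, 39, 39, 37, 36, 38, 34, 34, 35, 34, 35, 32, 33, 32]
(338, 259) (256, 225) [ -38.7 -113.1] 0.0708 gap 0.0037
(338, 259) (256, 220) [ -36.8 -112.5] 0.0689 gap 0.0052
(338, 261) (256, 225) [ -39.8 -113.8] 0.0664 gap 0.0021
(338, 261) (256, 220) [ -38.  -113.1] 0.0645 gap 0.0036
[ -43.1741873  -114.37698631] 0.05488715482771069 cam [  28.45360479 -115.23697445] 0.2460541873899811
```

```bash
python3 -m handwheel '[[0,0,0.04,0,0,0,-1],[0,0,0.04,0,0,0,-1],[0,0,0.04,0,0,0,-1],[0,0,0.04,0,0,0,-1],[0,0,0,0,0,0,-1],[0,0,0,0,0,0,-1],[0,0,0,0,0,0,-1],[0,0,0,0,0,0,-1],[0,0,0,0,0,0,-1],[0,0,0,0,0,0,-1]]'
```

```text
t: 63.9
position: [0.4869, -0.3313, 0.0509]
eef_rot: [3.142, -0.0, -0.178]
contact_force: [-0.0, -0.4, -0.9]
gripper_width: 0.0009
grasp_force: 0.0
```

```bash
python3 -m handwheel '[[0,0,0.04,0,0,0,-1],[0,0,0.04,0,0,0,-1],[0,0,0.04,0,0,0,-1],[0,0,0,0,0,0,-1],[0,0,0,0,0,0,-1],[0,0,0,0,0,0,-1],[0,0,0,0,0,0,-1],[0,0,0,0,0,0,-1],[0,0,0,0,0,0,-1],[0,0,0,0,0,0,-1]]'
python3 - <<'E'
from h import *
im=cams.camera("side"); b=im[170:290,240:400].astype(int).mean(2)
print(np.array2string(b[82:106,88:108].astype(int),max_line_width=200)); print(read_state()["contact_force"])
E
```

```text
t: 65.15
position: [0.4869, -0.3313, 0.0479]
eef_rot: [3.142, -0.0, -0.177]
contact_force: [0.1, 0.1, -0.4]
gripper_width: 0.0006
grasp_force: 0.0
[[230 231 229 230 222  95  14  25  32  28  22  15  17  21  25  19  13   1 180 232]
 [229 233 230 234 203  78  12  27  35  30  25  18  18  21  14  23  18   1 210 240]
 [234 233 231 234 205  84  20  32  25  31  24  21  22  21  13  23  16   0 239 244]
 [196 231 233 237 184  68  21  25  32  27  19  23  20  18  17  19   8  47 243 246]
 [149 194 230 240 144  37  22  30  28  20  13  15  22  19  17  21  15  66 211 215]
 [150 145 227 243 131  28  25  33  30  21  24  18  21  19  25  13   9  78 164 222]
 [151 204 236 214  95  23  22  30  31  29  18  22  20  19  23  12   8 108 169 216]
 [207 235 226 123  33  19  29  29  31  24  19  24  21  21  15  40 135 163 176 175]
 [232 241 170  61  21  25  24  27  31  21  16  24  26  17  23  37 173 181 175 178]
 [235 223 105  19  26  19  20  25  29  18  22  34  23  23  24  20 132 175 175 177]
 [239 206  85  18  28  31  27  25  27  25  15  37  28  27  22  25  56 167 178 176]
 [238 187  72  18  24  20  22  31  28  2
[... 377 characters left out ...]
217 192 155  97  31  14  24  27  26  26  27  26  26  27  21  35 156 180 178 177]
 [176 180 183 163 123  61  23  23  25  28  23  22  16  18  71 139 182 183 178 175]
 [190 179 181 183 171 154 123  59  46  27  11  44  74  72 148 179 182 180 178 177]
 [230 190 178 180 182 184 173 154 153 148 150 151 156 153 178 181 179 180 179 177]
 [243 236 231 194 180 182 180 180 185 187 186 185 184 181 178 178 180 178 174 175]
 [241 244 245 237 187 179 180 178 176 178 181 179 181 180 179 176 173 173 170 172]
 [243 243 244 245 235 190 178 180 177 178 178 179 183 182 180 173 170 170 170 170]
 [244 243 243 242 245 233 232 190 179 178 176 178 177 179 174 171 171 172 170 169]]
[-0.62435256 -0.86428755 -0.09942857]
```

The evidence says the fingertips end about 26 mm short of the reported TCP: the key hasn't moved, there is no force, and the tips are at row 228 in the wrist view. I'll keep going down by force, shifted 3 mm back from the spout.

```bash
python3 -m handwheel '[[0.12,0,0,0,0,0,-1],[0,0,0.06,0,0,0,-1],[0,0,0.06,0,0,0,-1],[0,0,0.06,0,0,0,-1],[0,0,0.04,0,0,0,-1],[0,0,0,0,0,0,-1],[0,0,0,0,0,0,-1],[0,0,0,0,0,0,-1],[0,0,0,0,0,0,-1],[0,0,0,0,0,0,-1]]'
python3 -m handwheel '[[0,0,0.04,0,0,0,-1],[0,0,0.04,0,0,0,-1],[0,0,0,0,0,0,-1],[0,0,0,0,0,0,-1],[0,0,0,0,0,0,-1],[0,0,0,0,0,0,-1],[0,0,0,0,0,0,-1],[0,0,0,0,0,0,-1],[0,0,0,0,0,0,-1],[0,0,0,0,0,0,-1]]'
```

```text
t: 66.45
position: [0.4899, -0.3319, 0.0424]
eef_rot: [3.142, -0.0, -0.178]
contact_force: [-0.6, 0.0, 0.1]
gripper_width: 0.0009
grasp_force: 0.0
t: 67.7
position: [0.4898, -0.3318, 0.0404]
eef_rot: [3.142, -0.0, -0.178]
contact_force: [-0.2, -0.1, 0.1]
gripper_width: 0.0003
grasp_force: 0.0
```

```bash
python3 -m handwheel '[[0,0,0.04,0,0,0,-1],[0,0,0.04,0,0,0,-1],[0,0,0.04,0,0,0,-1],[0,0,0,0,0,0,-1],[0,0,0,0,0,0,-1],[0,0,0,0,0,0,-1],[0,0,0,0,0,0,-1],[0,0,0,0,0,0,-1],[0,0,0,0,0,0,-1],[0,0,0,0,0,0,-1]]'
python3 - <<'E'
from h import *
im=cams.camera("side"); b=im[170:290,240:400].astype(int).mean(2)
print(np.array2string(b[86:106,88:108].astype(int),max_line_width=200)); print(read_state()["contact_force"])
E
```

```text
t: 68.95
position: [0.4898, -0.3318, 0.0374]
eef_rot: [-3.142, 0.0, -0.177]
contact_force: [-0.1, 0.4, 2.5]
gripper_width: 0.0008
grasp_force: 0.8
[[154 191 228 233 240 127  25  30  32  33  30  19  18  21  22  19  19  15  62 148]
 [157 143 228 234 243 131  29  25  32  29  23  22  21  13  17  10  18   9 101 152]
 [167 205 234 241 215  99  23  26  31  26  21  16  21  22  17  13  18  11 124 149]
 [211 234 223 183 110  39  17  29  29  32  22  21  18  22  17  22  15  14 131 165]
 [233 241 169  55  10  12  21  30  29  29  20  20  21  20  16  19  18   8 154 178]
 [235 223 105  25  21  18  21  25  29  31  21  21  23  23  18  20  13  64 170 180]
 [241 205  83  16  25  18  27  31  33  27  24  23  23  20  15  21  38 143 175 177]
 [218 158  61  25  25  30  30  30  33  26  17  23  26  20  19  25  33 169 178 174]
 [166 101  32  22  27  27  25  29  28  22  18  26  22  22  30  25  16 169 179 174]
 [176 107  37  20  27  23  28  18  28  29  21  25  24  25  29  28  12 170 179 174]
 [184 138  49  18  23  23  35  26  27  26  26  27  26  32  23  25  38 169 178 174]
 [182 174  95  25  16  22  30  30  28  33  28  31  27  23  26  22  75 169 177 175]
 [180 185 159  76  22  21  26  26  29  26  34  28  27  24  22  12 146 180 178 176]
 [179 178 186 155  94  35  19  22  24  29  28  24  22  24  11 102 178 185 178 179]
 [234 191 179 184 161 121  62  46  21  19  14  17  37  71 138 164 181 183 181 179]
 [246 236 234 193 180 170 148 150 149 117 141 147 152 153 180 184 182 179 178 178]
 [241 245 247 238 191 177 180 185 184 173 184 187 185 182 181 179 182 180 176 175]
 [241 244 245 246 235 233 190 174 177 180 184 182 184 183 181 176 176 175 171 171]
 [243 243 242 244 244 246 235 233 188 174 177 181 181 184 177 173 171 171 171 171]
 [245 243 242 241 243 244 244 247 235 189 177 178 182 177 177 173 173 167 170 173]]
[-0.53671593 -0.28829332  1.29000393]
```

```bash
python3 -m handwheel '[[0,0,0.04,0,0,0,-1],[0,0,0.04,0,0,0,-1],[0,0,0.04,0,0,0,-1],[0,0,0.04,0,0,0,-1],[0,0,0,0,0,0,-1],[0,0,0,0,0,0,-1],[0,0,0,0,0,0,-1],[0,0,0,0,0,0,-1],[0,0,0,0,0,0,-1],[0,0,0,0,0,0,-1]]'
python3 -m handwheel '[[0,0,0.04,0,0,0,-1],[0,0,0.02,0,0,0,-1],[0,0,0,0,0,0,-1],[0,0,0,0,0,0,-1],[0,0,0,0,0,0,-1],[0,0,0,0,0,0,-1],[0,0,0,0,0,0,-1],[0,0,0,0,0,0,-1],[0,0,0,0,0,0,-1],[0,0,0,0,0,0,-1]]'
```

```text
t: 70.25
position: [0.4899, -0.3318, 0.0334]
eef_rot: [-3.142, -0.0, -0.177]
contact_force: [-0.9, 0.4, 4.9]
gripper_width: 0.0007
grasp_force: 1.8
t: 71.5
position: [0.4899, -0.3318, 0.032]
eef_rot: [3.142, -0.0, -0.177]
contact_force: [-0.1, 0.9, 4.7]
gripper_width: 0.0004
grasp_force: 2.5
```

```bash
python3 -m handwheel '[[0,0,0.03,0,0,0,-1],[0,0,0,0,0,0,-1],[0,0,0,0,0,0,-1],[0,0,0.02,0,0,0,-1],[0,0,0,0,0,0,-1],[0,0,0,0,0,0,-1],[0,0,0,0,0,0,-1],[0,0,0,0,0,0,-1],[0,0,0,0,0,0,-1],[0,0,0,0,0,0,-1]]'
```

```text
t: 72.75
position: [0.4899, -0.3319, 0.0319]
eef_rot: [3.141, -0.0, -0.177]
contact_force: [-2.2, 2.1, 11.7]
gripper_width: 0.0003
grasp_force: 5.9
```

The key bottoms at a TCP height of 32 mm, with the force jumping to 12 N. Next is the bar key.

```bash
python3 -m handwheel '[[0,0,-0.3,0,0,0,-1],[0,0,-0.7,0,0,0,-1],[0,-0.9,0,0,0,0,-1],[0,-0.9,0,0,0,0,-1],[0,-0.9,0,0,0,0,-1],[0,-0.8,0,0,0,0,-1],[0,0,0,0,0,0,-1],[0,0,0.3,0,0,0,-1],[0,0,0,0,0,0,-1],[0,0,0,0,0,0,-1]]'
python3 - <<'E'
from h import *
print(wm(read_state()['position']));go(*mw(-41,-26.5)[:2],.032,MA); print(read_state()["contact_force"])
im,c=shot("top"); 
print(*[(f[0],wm(plane(c,[f[0]],.096)[0]).round(1)) for f in flasks(im,c)])
E
```

```text
t: 74.0
position: [0.5051, -0.2464, 0.0479]
eef_rot: [-3.142, 0.0, -0.179]
contact_force: [-1.0, 0.8, -0.3]
gripper_width: 0.0007
grasp_force: 0.0
[-40.12760822 -27.60961944]
shift units [-0.03 -0.04  0.64] turn units [-0.    0.   -0.01] pos [ 0.5051 -0.2464  0.0479] rot [-3.142  0.    -0.179] t 74.0 j6 1.1 w 0.0007
[-0.98532871  0.78588111 -0.26294041]
(array([356., 172.], dtype=float32), array([ 41.6, -19.7])) (array([334.8, 168.1], dtype=float32), array([43. , 33.6])) (array([174., 196.], dtype=float32), array([-89. , 417.5])) (array([341. ,  56.5], dtype=float32), array([333. ,  57.6]))
```

```bash
python3 -m handwheel '[[-0.03,-0.04,0.2,0,0,0,-1],[0,0,0.16,0,0,0,-1],[0,0,0.06,0,0,0,-1],[0,0,0.06,0,0,0,-1],[0,0,0.06,0,0,0,-1],[0,0,0.05,0,0,0,-1],[0,0,0.03,0,0,0,-1],[0,0,0,0,0,0,-1],[0,0,0,0,0,0,-1],[0,0,0,0,0,0,-1]]'
python3 -m handwheel '[[0,0,0.03,0,0,0,-1],[0,0,0,0,0,0,-1],[0,0,0.02,0,0,0,-1],[0,0,0,0,0,0,-1],[0,0,0,0,0,0,-1],[0,0,0,0,0,0,-1],[0,0,0,0,0,0,-1],[0,0,0,0,0,0,-1],[0,0,0,0,0,0,-1],[0,0,0,0,0,0,-1]]'
```

```text
t: 75.3
position: [0.5044, -0.2444, 0.0326]
eef_rot: [-3.141, 0.001, -0.177]
contact_force: [-2.2, 1.1, 4.3]
gripper_width: 0.0005
grasp_force: 2.0
t: 76.55
position: [0.5045, -0.2445, 0.0319]
eef_rot: [-3.142, 0.0, -0.177]
contact_force: [-3.5, 1.7, 8.2]
gripper_width: 0.0006
grasp_force: 4.2
```

```bash
python3 -m handwheel '[[0,0,0.02,0,0,0,-1],[0,0,0,0,0,0,-1],[0,0,0,0,0,0,-1],[0,0,-0.3,0,0,0,-1],[0,0,-0.7,0,0,0,-1],[0,0.8,0,0,0,0,-1],[0,0.85,0,0,0,0,-1],[0,0,0,0,0,0,-1],[0,0,0.3,0,0,0,-1],[0,0,0,0,0,0,-1]]'
python3 - <<'E'
from h import *
print(wm(read_state()['position']));go(*mw(-42,-67.7)[:2],.032,MA)
im,c=shot("side"); 
h=im[225:300,260:310]; 
b=cv2.cvtColor(im,cv2.COLOR_RGB2GRAY); f=lambda P:(proj(c,[P])[0]).round(0); print("beaker rim expected",f(mw(-145,-50,85)), b[250:270:3,284].tolist())
E
```

```text
t: 77.8
position: [0.4965, -0.2841, 0.0472]
eef_rot: [-3.14, 0.003, -0.177]
contact_force: [0.1, 1.3, 0.4]
gripper_width: 0.0005
grasp_force: 0.0
[-42.00882343 -66.22276783]
shift units [0.   0.06 0.61] turn units [-0.01  0.01 -0.  ] pos [ 0.4965 -0.2841  0.0472] rot [-3.14e+00  3.00e-03 -1.77e-01] t 77.8 j6 1.03 w 0.0005
beaker rim expected [284. 259.] [159, 147, 150, 153, 153, 126, 164]
```

```bash
python3 -m handwheel '[[0.1,0.05,0.2,0,0,0,-1],[0,0,0.16,0,0,0,-1],[0,0,0.06,0,0,0,-1],[0,0,0.06,0,0,0,-1],[0,0,0.06,0,0,0,-1],[0,0,0.05,0,0,0,-1],[0,0,0.03,0,0,0,-1],[0,0,0,0,0,0,-1],[0,0,0,0,0,0,-1],[0,0,0,0,0,0,-1]]'
python3 -m handwheel '[[0,0,0.03,0,0,0,-1],[0,0,0,0,0,0,-1],[0,0,0.02,0,0,0,-1],[0,0,0,0,0,0,-1],[0,0,0,0,0,0,-1],[0,0,0,0,0,0,-1],[0,0,0,0,0,0,-1],[0,0,0,0,0,0,-1],[0,0,0,0,0,0,-1],[0,0,0,0,0,0,-1]]'
```

```text
t: 79.1
position: [0.4996, -0.2866, 0.0329]
eef_rot: [-3.141, 0.0, -0.178]
contact_force: [0.7, 3.3, 3.5]
gripper_width: 0.0007
grasp_force: 1.9
t: 80.35
position: [0.4997, -0.2867, 0.032]
eef_rot: [-3.141, 0.0, -0.178]
contact_force: [1.2, 3.1, 6.6]
gripper_width: 0.0005
grasp_force: 3.3
```

```bash
python3 -m handwheel '[[0,0,0.03,0,0,0,-1],[0,0,0.02,0,0,0,-1],[0,0,0,0,0,0,-1],[0,0,0,0,0,0,-1],[0,0,0,0,0,0,-1],[0,0,0,0,0,0,-1],[0,0,0,0,0,0,-1],[0,0,0,0,0,0,-1],[0,0,0,0,0,0,-1],[0,0,0,0,0,0,-1]]'
```

```text
t: 81.6
position: [0.4997, -0.2867, 0.0318]
eef_rot: [-3.142, -0.0, -0.177]
contact_force: [-1.8, 5.2, 13.3]
gripper_width: 0.0001
grasp_force: 6.7
```

```bash
python3 -m handwheel '[[0,0,-0.5,0,0,0,-1],[0,0,-1,0,0,0,-1],[0,0,-1,0,0,0,-1],[0,0,-1,0,0,0,1],[0,0,-1,0,0,0,1],[0,0,-1,0,0,0,1],[0,0,-1,0,0,0,1],[-1,-0.2,0,0,0,0,1],[-1,-0.2,0,0,0,0,1],[-1,-0.2,0,0,0,0,1]]'
python3 -m handwheel '[[-1,-0.1,0,0,0,0,1],[-0.2,0,0,0,0,0,1],[0,0,0,0,0,0,1],[0,0,0,0,0,0,1],[0,0,0,0,0,0,1],[0,0,0,0,0,0,1],[0,0,0,0,0,0,1],[0,0,0,0,0,0,1],[0,0,0,0,0,0,1],[0,0,0,0,0,0,1]]'
python3 - <<'E'
from h import *
go(*mw(-144.5,-50)[:2],.047,MA)
im,c=shot("wrist"); t,ct=shot("top"); s,_=shot("side")
print("beaker expected",proj(c,[mw(-144.5,-50,85)]))
a=np.vstack([np.hstack([im[0:230],t[100:330]])]); b=cv2.resize(s[100:320,100:480],(656,380))
w=cv2.resize(im[:232],(400,181)); tt=cv2.resize(t[120:280,100:430],(400,194))
cv2.imwrite("pics/f1.png",np.vstack([np.hstack([cv2.resize(im[:232],(400,200)),cv2.resize(t[120:280,100:430],(400,200))]),cv2.resize(s[90:320,100:480],(800,390))])[:,:,::-1])
h=im.astype(int); print([int(v) for v in h[181,215:300:3].mean(1)],[int(v) for v in h[140:225:3,258].mean(1)])
E
```

```text
t: 82.85
position: [0.4278, -0.2596, 0.1929]
eef_rot: [3.14, -0.0, -0.177]
contact_force: [-0.8, -0.7, -0.2]
gripper_width: 0.0626
grasp_force: 0.0
t: 84.1
position: [0.3994, -0.2511, 0.1929]
eef_rot: [3.142, -0.0, -0.178]
contact_force: [-0.2, 0.0, -0.3]
gripper_width: 0.0867
grasp_force: 0.0
shift units [-0.04 -0.03  5.84] turn units [ 0.   -0.   -0.01] pos [ 0.3994 -0.2511  0.1929] rot [ 3.142 -0.    -0.178] t 84.1 j6 0.95 w 0.0867
beaker expected [[255.17017284 183.52133667]]
[32, 31, 206, 196, 183, 129, 90, 75, 77, 116, 121, 120, 125, 122, 123, 123, 120, 123, 120, 89, 84, 125, 123, 198, 133, 132, 28, 29, 45] [201, 200, 187, 89, 87, 119, 182, 122, 122, 122, 124, 125, 124, 124, 122, 123, 120, 89, 88, 88, 87, 86, 90, 126, 147, 75, 74, 78, 75]
```

View pics/f1.png

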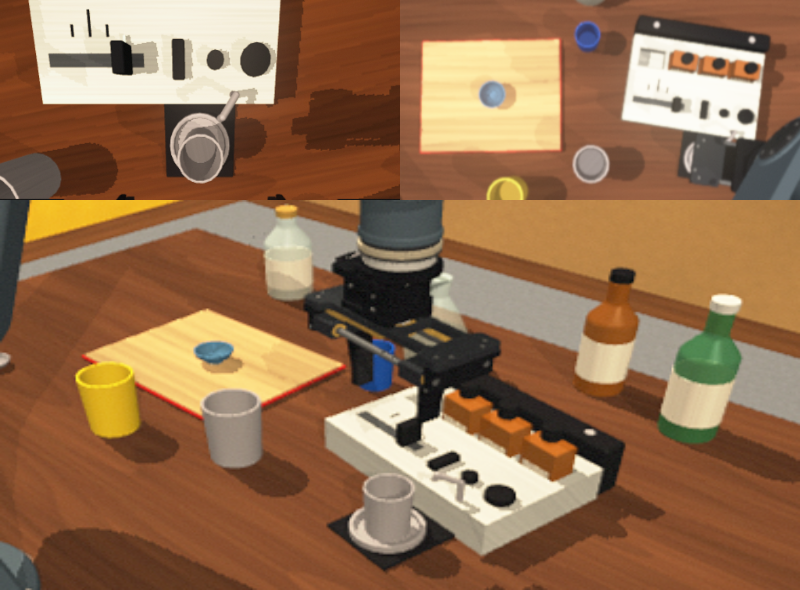

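The slide is home, three flasks are seated in slots 1–3, and the beaker is in the dish at about (257,182) in the wrist view. Now to serve it.

```bash
python3 -m handwheel '[[-0.04,-0.03,1,0,0,0,1],[0,0,1,0,0,0,1],[0,0,1,0,0,0,1],[0,0,1,0,0,0,1],[0,0,1,0,0,0,1],[0,0,1,0,0,0,1],[0,0,0,0,0,0,1],[0,0,0,0,0,0,-1],[0,0,0,0,0,0,-1],[0,0,0,0,0,0,-1]]' 20
python3 -m handwheel '[[0,0,0,0,0,0,-1],[0,0,0,0,0,0,-1],[0,0,-0.5,0,0,0,-1],[0,0,-1,0,0,0,-1],[0,0,-1,0,0,0,-1],[0,0,-1,0,0,0,-1],[0,0,-1,0,0,0,-1],[0,0,-1,0,0,0,-1],[0,0,-0.8,0,0,0,-1],[0,0,0,0,0,0,-1]]' 
python3 -c "
from h import *
go(.475,.125,.2,MA)"
```

```text
t: 85.5
position: [0.399, -0.2506, 0.0437]
eef_rot: [3.141, -0.002, -0.177]
contact_force: [0.0, -0.7, -0.5]
gripper_width: 0.0644
grasp_force: 0.0
t: 86.75
position: [0.3992, -0.2508, 0.202]
eef_rot: [3.139, -0.003, -0.177]
contact_force: [0.5, 0.1, -1.9]
gripper_width: 0.0534
grasp_force: 20.0
shift units [  0.33 -15.33   0.05] turn units [ 0.01 -0.02 -0.  ] pos [ 0.3992 -0.2508  0.202 ] rot [ 3.139e+00 -3.000e-03 -1.770e-01] t 86.75 j6 0.95 w 0.0534
```

```bash
python3 -m handwheel '[[0,-1,0,0,0,0,-1],[0,-1,0,0,0,0,-1],[0,-1,0,0,0,0,-1],[0,-1,0,0,0,0,-1],[0,-1,0,0,0,0,-1],[0,-1,0,0,0,0,-1],[0,-1,0,0,0,0,-1],[0,-1,0,0,0,0,-1],[0,-1,0,0,0,0,-1],[0,-1,0,0,0,0,-1]]' 
python3 -m handwheel '[[0.1,-1,0,0,0,0,-1],[0.1,-1,0,0,0,0,-1],[0.1,-1,0,0,0,0,-1],[0,-1,0,0,0,0,-1],[0,-1,0,0,0,0,-1],[0,-0.33,0,0,0,0,-1],[0,0,0,0,0,0,-1],[0,0,1,0,0,0,-1],[0,0,1,0,0,0,-1],[0,0,1,0,0,0,-1]]' 
python3 - <<'E'
from h import *
go(.475,.125,.047,MA)
im,c=shot("top"); h=cv2.cvtColor(im,cv2.COLOR_RGB2HSV)
# bowl (blue, pale) and red board edges
b=((h[...,0]>95)&(h[...,0]<115)&(h[...,1]>60)&(h[...,2]>90)).astype(np.uint8); n,l,st,ce=cv2.connectedComponentsWithStats(b)
print([(ce[i].round(0),plane(c,[ce[i]],.037)[0].round(3)) for i in range(1,n) if st[i][4]>150])
print(plane(c,[(117,153),(234,151),(234,241),(117,241)],.012).round(3).tolist())
E
```

```text
t: 88.0
position: [0.4418, -0.0031, 0.1994]
eef_rot: [-3.141, 0.002, -0.178]
contact_force: [-0.1, 0.5, -0.5]
gripper_width: 0.0532
grasp_force: 20.0
t: 89.25
position: [0.4735, 0.1246, 0.1247]
eef_rot: [3.141, -0.0, -0.179]
contact_force: [0.4, -0.3, -2.6]
gripper_width: 0.0534
grasp_force: 20.0
shift units [ 0.06 -0.03  3.11] turn units [ 0.   -0.   -0.01] pos [0.4735 0.1246 0.1247] rot [ 3.141 -0.    -0.179] t 89.25 j6 1.78 w 0.0534
[(array([256., 150.]), array([ 0.66 , -0.006,  0.037])), (array([455., 351.]), array([ 0.138, -0.495,  0.037]))]
[[0.665, 0.376, 0.012], [0.664, 0.055, 0.012], [0.42, 0.058, 0.012], [0.425, 0.371, 0.012]]
```

```bash
python3 -m handwheel '[[0.06,0,0.7,0,0,0,-1],[0,0,0.7,0,0,0,-1],[0,0,0.7,0,0,0,-1],[0,0,0.4,0,0,0,-1],[0,0,0.3,0,0,0,-1],[0,0,0.2,0,0,0,-1],[0,0,0.1,0,0,0,-1],[0,0,0,0,0,0,-1],[0,0,0,0,0,0,-1],[0,0,0,0,0,0,-1]]'
```

```text
t: 90.55
position: [0.4753, 0.1255, 0.0481]
eef_rot: [-3.142, -0.001, -0.177]
contact_force: [-0.5, -0.4, -0.9]
gripper_width: 0.0534
grasp_force: 20.0
```

```bash
python3 -m handwheel '[[0,0,0.04,0,0,0,-1],[0,0,0.04,0,0,0,-1],[0,0,0.02,0,0,0,-1],[0,0,0,0,0,0,-1],[0,0,0,0,0,0,-1],[0,0,0,0,0,0,-1],[0,0,0,0,0,0,-1],[0,0,0,0,0,0,-1],[0,0,0,0,0,0,-1],[0,0,0,0,0,0,-1]]'
```

```text
t: 91.8
position: [0.4751, 0.1254, 0.0454]
eef_rot: [3.142, 0.0, -0.178]
contact_force: [-0.5, -0.1, 1.0]
gripper_width: 0.0536
grasp_force: 20.0
```

Touching. I'll release, rise and back away, then check.

```bash
python3 -m handwheel '[[0,0,0,0,0,0,1],[0,0,0,0,0,0,1],[0,0,0,0,0,0,1],[0,0,0,0,0,0,1],[0,0,-0.4,0,0,0,1],[0,0,-1,0,0,0,1],[0,0,-1,0,0,0,1],[0,0,-1,0,0,0,1],[0,0,-1,0,0,0,1],[0,0,-1,0,0,0,1]]'
python3 -m handwheel '[[0,0,-0.5,0,0,0,1],[-0.3,1,0,0,0,0,1],[-0.3,1,0,0,0,0,1],[-0.3,1,0,0,0,0,1],[-0.3,1,0,0,0,0,1],[0,1,0,0,0,0,1],[0,1,0,0,0,0,1],[0,0,0,0,0,0,1],[0,0,0,0,0,0,1],[0,0,0,0,0,0,1]]'
python3 - <<'E'
from h import *
im,c=shot("top"); print(read_state()["position"])
for b in beaker(im,c,.087): print(b)
print(*[(f[0],wm(plane(c,[f[0]],.096)[0]).round(1),f[2:]) for f in flasks(im,c)],sep="\n")
s,cs=shot("side"); h=cv2.cvtColor(s,cv2.COLOR_RGB2HSV)
w=((h[...,1]<60)&(h[...,2]>70)&(h[...,2]<210)).astype(np.uint8)
P=[proj(cs,[[.4751,.1254,z]])[0].round(0) for z in(.012,.05,.087)]; print("side expected foot/mid/rim",P)
n,l,st,ce=cv2.connectedComponentsWithStats(w); k=l[int(P[1][1]),int(P[1][0])]; print(k,st[k],ce[k])
E
```

```text
t: 93.05
position: [0.4749, 0.1255, 0.1819]
eef_rot: [-3.141, -0.001, -0.177]
contact_force: [1.0, -0.1, 0.1]
gripper_width: 0.0871
grasp_force: 0.0
t: 94.3
position: [0.419, -0.0162, 0.1929]
eef_rot: [-3.141, 0.0, -0.177]
contact_force: [0.2, -0.5, -0.6]
gripper_width: 0.0872
grasp_force: 0.0
[ 0.41904681 -0.01616304  0.19284139]
((350.3, 247.6), 15.9, array([ 0.4008, -0.233 ,  0.087 ]))
((205.2, 220.6), 11.2, array([0.4732, 0.1243, 0.087 ]))
((175.4, 195.4), 11.5, array([0.5375, 0.1988, 0.087 ]))
(array([386. , 175.4], dtype=float32), array([ 44.8, -94.1]), (167.8, np.float64(0.029), np.float64(0.049)))
(array([360.3, 172.1], dtype=float32), array([ 43. , -30.2]), (168.2, np.float64(0.029), np.float64(0.051)))
(array([334.8, 168. ], dtype=float32), array([43.3, 33.6]), (166.8, np.float64(0.029), np.float64(0.05)))
side expected foot/mid/rim [array([202., 204.]), array([201., 193.]), array([200., 182.])]
88 [ 192  174   32   74 1537] [207.57839948 214.0214704 ]
```

```bash
python3 -c "
from rig import close_job
print(close_job())"
```

```text
the job is handed in; nothing more can be done
None
```

I handed the job in after about 94 s of the 210 s allowed: the three flasks are in slots 1–3, the slide was held at about 40 mm for over a second and went home, the keys were bottomed in order (big, bar, small), and the beaker stands on the serving board; `close_job()` returned no verdict.

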